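# Load a test cartridge into a sloped reader bay until the sprung ball clicks

## Task

Slide the reader's shutter fully open to the right, then take the tall cartridge (the one with a notch in each side) from the stand and push it down into the sloping bay, past the sprung ball, until it clicks and sits fully home on the bay floor. Let go of it there, and leave the short cartridge standing in the stand.

Things in the scene. Friction and masses are not known exactly. Their poses are not given: they have to be found in the camera images.
- bay: Cartridge bay of the white bench reader: a rectangular pocket sloping 30 deg. Origin: centre of its floor, 30 mm above the worktop. z points out of the mouth along the pocket (up, leaning 30 deg to the reader's front, towards the robot), y across to the robot's left, x across its thickness. Inside 26 (x) by 62 (y) mm, 50 deep; mouth at z = 50 mm with edges rounded 5 mm.
- reader: The white reader that holds the bay, fixed; 155 (x) by 174 (y) mm, front towards the robot; place and heading (up to 15 deg) vary. Origin on the worktop straight below the bay's origin. The bay block is 46 mm thick (bay x); its sloping face runs from bay y = +41 to -115 mm, with steel rails along y at bay x = +-20 to 23, up to bay z = 55.5 mm. A housing 94 mm high stands behind it.
- shutter (a joint): Flat steel shutter over the bay mouth, 39 by 74 by 3 mm, top side at bay z = 54 mm. Value in m: 0 closed, 0.076 fully open; grows as it slides along the bay's -y (robot's right). Friction about 1.5 N; stays where it is left. Starts shut or up to 12 mm open.
- shutter_tab (a point): Centre of the black tab on the shutter: 26 (bay x) by 12 (bay y) by 22 mm tall (bay z from 54 to 76 mm, this point at 65). Square to the sloping face, axes as the bay's; at bay y = -22 mm with the shutter closed, -98 mm fully open. Push it sideways or pinch it across its 12 mm.
- catch_ball (a joint): Steel ball, 16 mm diameter, in the bay's +y wall 21 mm above the floor, sprung inwards (12 N at 0, 17 N at 3 mm) and turning freely. Value in m: 0 = 5.5 mm into the pocket (bay empty, or ball in a notch), 0.002 to 0.005 = pushed back by a cartridge's side. A cartridge meets it 25 mm above the floor; passing takes about 10 N; it snaps into the notch in the last 8 mm.
- cartridge_mid (a point): Centre, half-way up, of the tall grey cartridge, 112 mm tall (z, up to its grip end), about 0.12 kg. Lower part 72 mm tall, 60 wide (y), 24 thick (x), foot rounded; on top a grip block 40 mm tall (z +16 to +56 mm), 44 wide (y), 20 thick (x). A 6 mm deep notch in both narrow sides, 34 mm below this point: fits either way round. Fully home, this point is at bay z = 56 mm.
- cartridge: The same tall cartridge; origin at the centre of its underside, axes as point cartridge_mid. It starts upright in one of the two pockets of the stand; which one varies. Fully home its underside is on the bay floor and 62 mm of it stand out of the mouth.
- short_mid (a point): Centre, half-way up, of the short grey cartridge: 86 mm tall, lower part 56 mm tall, 60 wide (y), 24 thick (x) with plain sides, grip block 30 mm tall, 44 by 20 mm. It starts upright in the stand's other pocket and stays there.
- stand: White storage block, fixed, 60 (x) by 200 (y) by 34 mm high, with two pockets of 27 by 63 mm, 24 deep, centred at y = +46 and -46 mm; the cartridges stand in them, feet 10 mm above the worktop. Origin: centre of its underside. Place and heading (up to 20 deg) vary.
Mind the look-alikes: they are no part of the job. What is shaped like the cartridge but orange is not meant. There is more than one size of the reader; the job needs the larger.

How it is judged:
By the outcome, as a careful person would: the job done as asked, in the order asked, and still so for the second after the job is handed in, with the robot touching nothing.
It also fails if it takes over 48 s, if anything falls off the work surface, if the arm or the gripper's body presses on something with over 40 N, if the wrist force passes 120 N, or if a joint passes its speed limit or range.

## Robot

A 6-joint arm with a two-finger parallel gripper is mounted at the origin on a cart in front of the work surface, level with it; the furniture and walls round the work are solid. World frame = base frame: x ahead of the robot, y to its left, z up, the work surface at z = 0. Lengths are in m, angles in rad, forces in N, time in s.
With the tool pointing down it reaches from about 0.3 to 0.875 m from the base axis. Payload 6.4 kg.
Tool frame: the origin (TCP) lies midway between the tips of the shut fingers; the grasp point (between the pads) lies 19 mm behind it; y points along the fingers, x is the direction in which the jaws open and shut, and the axes are right-handed (so a half turn about y gives the same grasp; the last joint's range is limited). The gripper opens to 85 mm and grips with 20 to 120 N. Pads are 22 mm wide; open, the fingers measure 114 mm over their backs; the gripper's body (76 mm by 85 mm) begins 54 mm behind the grasp point. The pads swing forward as they close: fully open they stand 13 mm farther back than shut.
Start: joints at [0.977, 0.181, 1.607, -0, 1.354, -0.206], TCP at [0.217, 0.532, 0.231] pointing down, gripper open.
Joint ranges: [-2.99, 2.99], [-0.89, 2.07], [0.3, 2.58], [-1.14, 4.28], [0, 2.63], [-3.12, 3.12]. Speed limits (rad/s): [2.57, 2.57, 3.01, 3.14, 3.14, 3.14].

## Interface

Orientations are given as a unit quaternion [w, x, y, z].
In Python, from bench import ctrl gives the robot as it stands.
- The arm moves only by the tool step_arm, never from a script. Its argument "commands" is a list of rows, each a list of 7 numbers: the turn, a rotation vector about the tool's x, y, z in units of 6 degrees (1.0 is 6 degrees), then the shift along the tool's x, y, z in units of 30 mm (1.0 is 30 mm), then the opening, from 0 (shut) to 1 (fully open). A call has 1 to 10 rows; each row shifts and turns the commanded pose from where the row before left it, along the tool's axes as they then stand; what a row does not reach is not made up. A row lasts 1/10 s, in which the tool goes at most 50 mm and 8.59 degrees, less where a joint would pass 70% of its speed; a pose out of reach is approached as far as the arm can. A call with a number of a shift or a turn outside -1 to 1 is refused whole. A call with a gripper value outside its range is refused whole. The fingers move at their own pace and stop on an object; the grip force is fixed at half the most. Time passes only in rows, so rows that do not move let the fingers close. It gives the time, the measured TCP pose, the force and the opening at its end, in the units of the state.
- ctrl.get_obs(): the state, without advancing time (a new reading comes with each control period).
- ctrl.camera(name): name is "scene" or "top"; returns (picture, depth): 400x640x3 uint8, blue, green, red; 400x640 float32, m along the optical axis (not along the pixel's ray), 0 where there is no reading.
- ctrl.get_calibration(name): a dict with "intrinsics" (3x3 intrinsics, pixels), "R" (3x3) and "t" (3): a world point X has camera coordinates R X + t. Camera axes: x right, y down, z forward; pixel columns grow to the right and rows downward; lengths in m; the calibration is good to about 2 mm. A picture is of the moment at which its call begins. get_calibration takes no time and is no camera call.
- ctrl.hand_in(): hands the job in, once; it reports no verdict.
Trained networks look in the newest picture that a camera, given by its name, has taken for a name from the list of things; names that differ only in an ending like _2 or _b are one class to them, and where a whole thing is asked for, a point or a joint stands for the part that bears it (a point fixed in the world has none). Each returns a list of dicts, best first, with "p" (0 to 1); they miss things now and then, are a little off and sometimes report something else, mostly with a low value. They report only what shows in the picture. A call takes as long as a camera call. They do not tell look-alikes from the thing itself.
- ctrl.boxes_of(thing, camera): "point" ([x, y, z] in m, in the coordinates of the camera as it stood for that picture, good to about 4 mm: the middle of the surface that is visible of it).
- ctrl.silhouettes(thing, camera): "pixels" (400x640 bool, what is visible of it).
The state is a dict: "time_s": time; "q": joint angles; "dq": joint speeds; "joint_efforts": joint torques, N m; "eef_pos": TCP position; "eef_rot": TCP orientation; "wrist_force": force on the tool from outside, world axes, zero at the start; "torque": the same for the moment, N m; "opening": opening from 0.0 (shut) to 1.0 (fully open).
Only numpy, scipy, OpenCV 4.12 (cv2) and the standard library are available. Lean on these libraries where they do the work, as an engineer would, in place of code of your own. Each camera call takes 0.05 s, during which the arm holds its last target.

## Working session

There is one attempt and no reset: what is moved stays moved. The work goes in short steps, Python scripts to look and compute and a tool call to move; the robot and the scene stay as the last step left them, time stands still between calls to the robot, and variables do not carry over. Pictures are saved under pics/ and viewed, and the job is handed in when it is done.

Besides the shell and the picture viewer there is one more tool, called after "Call:" as name([rows], argument=value, ...), one row to a line, values as JSON. step_arm: Moves the arm, as the interface text tells. Its arguments: {"type":"object","properties":{"commands":{"type":"array"}},"required":["commands"]}

```bash
ls; mkdir -p pics
python3 - <<'E'
from bench import ctrl
import cv2,numpy as np
o=ctrl.get_obs(); print(o)
for n in ("scene","top"):
    im,d=ctrl.camera(n); cv2.imwrite(f"pics/{n}0.png",im); np.save(f"pics/{n}0d.npy",d)
    c=ctrl.get_calibration(n); print(n,c)
E
```

```text
pics
{'time_s': 0.0, 'q': array([ 9.76690405e-01,  1.81556152e-01,  1.60802045e+00, -7.99797423e-06,
        1.35382252e+00, -2.06288132e-01]), 'dq': array([-0.00052717,  0.00013094,  0.00164299, -0.00177674, -0.00032107,
       -0.00102987]), 'joint_efforts': array([ 5.17510380e-04, -4.44866252e+01, -3.51333225e+01, -3.96627756e-04,
        9.10807023e-03,  6.98027534e-06]), 'eef_pos': array([0.21710248, 0.53182618, 0.23036966]), 'eef_rot': array([-0.58673413,  0.58721921,  0.39369076, -0.39487245]), 'wrist_force': array([ 0.65471606, -0.04981203,  0.14809538]), 'torque': array([-0.04703239,  0.0256381 ,  0.05075793]), 'opening': 0.9991670616043854}
scene {'intrinsics': array([[437.5927047 ,   0.        , 314.42152137],
       [  0.        , 437.5927047 , 199.16376916],
       [  0.        ,   0.        ,   1.        ]]), 'R': array([[ 0.78995083, -0.61303778,  0.01274252],
       [-0.34215551, -0.45795088, -0.82049411],
       [ 0.50882934,  0.64379008, -0.57151294]]), 't': array([-0.46333137,  0.24089401,  1.33910164])}
top {'intrinsics': array([[514.92158205,   0.        , 313.66599035],
       [  0.        , 514.92158205, 200.14238556],
       [  0.        ,   0.        ,   1.        ]]), 'R': array([[ 1.86294713e-03, -9.99997963e-01, -7.76408125e-04],
       [-9.94467783e-01, -1.77110062e-03, -1.05027096e-01],
       [ 1.05025507e-01,  9.67772794e-04, -9.94469057e-01]]), 't': array([-0.02110672,  0.54821254,  1.96914134])}
```

View pics/scene0.png

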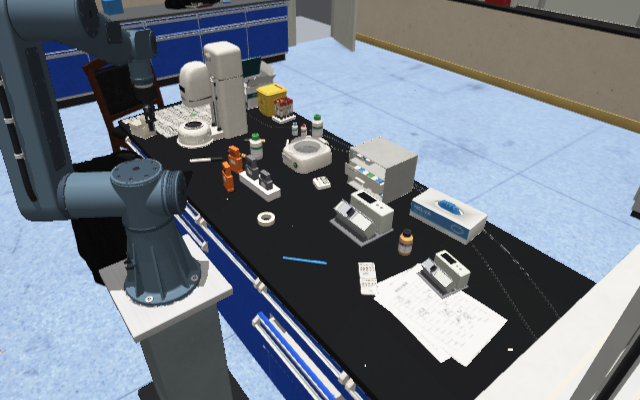

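View pics/top0.png

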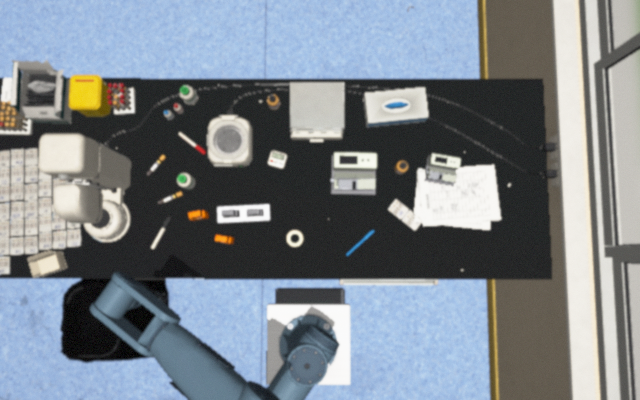

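The scene picture shows the stand with two grey cartridges at (262,180), with orange look-alikes beside it at (236,157) and (228,176). The larger reader is at (365,215) and the smaller one at (447,272). In the top view the stand is at (243,213), the large reader at (355,173) and the small one at (443,168).

```bash
cat > h.py <<'E'
from bench import ctrl
import cv2,numpy as np
np.set_printoptions(precision=4,suppress=True)
def cal(n):
    c=ctrl.get_calibration(n); return np.array(c["intrinsics"]),np.array(c["R"]),np.array(c["t"])
def cloud(n,d):
    K,R,t=cal(n); v,u=np.mgrid[0:400,0:640]
    X=np.stack([(u-K[0,2])/K[0,0]*d,(v-K[1,2])/K[1,1]*d,d],-1)
    return (X-t)@R   # world
def proj(n,P):
    K,R,t=cal(n); c=np.atleast_2d(P)@R.T+t; p=c@K.T; return p[:,:2]/p[:,2:]
def crop(im,u0,u1,v0,v1,s,name):
    cv2.imwrite(name,cv2.resize(im[v0:v1,u0:u1],None,fx=s,fy=s,interpolation=cv2.INTER_CUBIC))
E
python3 - <<'E'
from h import *
ims={}
for n in("scene","top"):
    K,R,t=cal(n)
    for th in ("cartridge_mid","short_mid","stand","reader","shutter_tab","shutter"):
        for b in ctrl.boxes_of(th,n)[:4]:
            X=R.T@(np.array(b["point"])-t); print(n,th,round(b["p"],2),X,proj(n,X)[0])
a=cv2.imread("pics/scene0.png");crop(a,210,290,135,210,8,"pics/c1.png");crop(a,320,480,180,300,5,"pics/c2.png")
a=cv2.imread("pics/top0.png");crop(a,180,480,140,260,2.6,"pics/c3.png")
E
```

```text
scene cartridge_mid 0.72 [0.4827 0.4047 0.0591] [234.8504 160.9725]
scene cartridge_mid 0.58 [0.4876 0.2853 0.0785] [250.5066 168.4866]
scene cartridge_mid 0.52 [0.3928 0.301  0.0631] [227.5839 177.7316]
scene short_mid 0.67 [0.4951 0.1914 0.0645] [265.1943 181.1373]
scene stand 0.58 [0.4754 0.2068 0.0258] [259.2654 189.4818]
scene reader 0.72 [ 0.6284 -0.207   0.0619] [361.64   219.6897]
scene reader 0.57 [ 0.6555 -0.5404  0.0433] [444.4539 276.0791]
scene reader 0.33 [0.4776 0.2098 0.0264] [259.3272 188.8288]
scene shutter_tab 0.71 [ 0.6052 -0.1574  0.0741] [347.0794 212.291 ]
scene shutter_tab 0.44 [ 0.6433 -0.4966  0.053 ] [430.7672 267.2094]
scene shutter 0.71 [ 0.6251 -0.2084  0.0606] [361.1679 220.5377]
scene shutter 0.62 [ 0.6427 -0.4976  0.0543] [430.9421 267.159 ]
scene shutter 0.48 [ 0.6065 -0.1595  0.0811] [347.8826 210.8138]
top cartridge_mid 0.48 [0.4885 0.2914 0.109 ] [229.7351 213.7135]
top cartridge_mid 0.45 [0.3908 0.3146 0.1114] [222.8357 240.0687]
top cartridge_mid 0.44 [0.4812 0.4165 0.0878] [197.2971 216.0472]
top short_mid 0.48 [0.4975 0.2048 0.0924] [253.6003 211.7233]
top stand 0.57 [0.4922 0.2486 0.0341] [244.0148 214.3162]
top reader 0.97 [ 0.67   -0.5186  0.051 ] [442.8172 168.4179]
top reader 0.78 [ 0.6512 -0.1711  0.0751] [353.3076 172.0705]
top shutter_tab 0.62 [ 0.605  -0.1465  0.0801] [347.0203 183.9003]
top shutter 0.59 [ 0.6063 -0.1482  0.0831] [347.5188 183.4536]
top shutter 0.58 [ 0.6418 -0.4968  0.0583] [437.7824 175.3347]
```

View pics/c1.png

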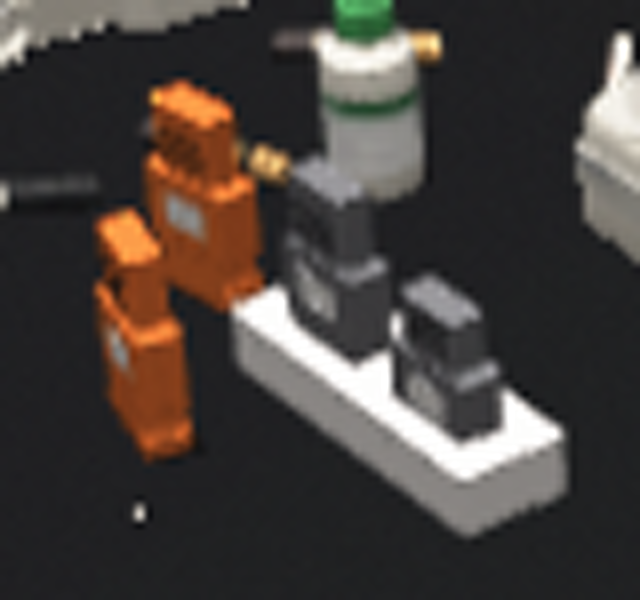

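View pics/c2.png

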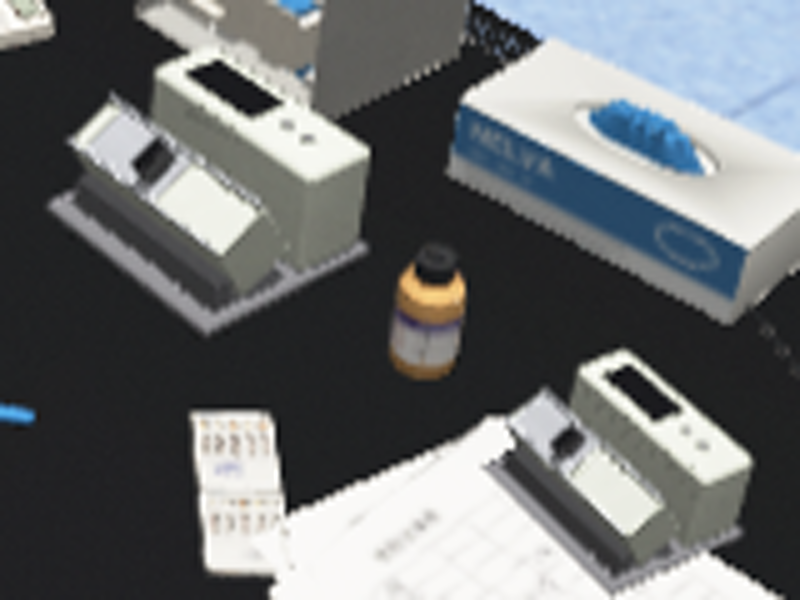

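View pics/c3.png

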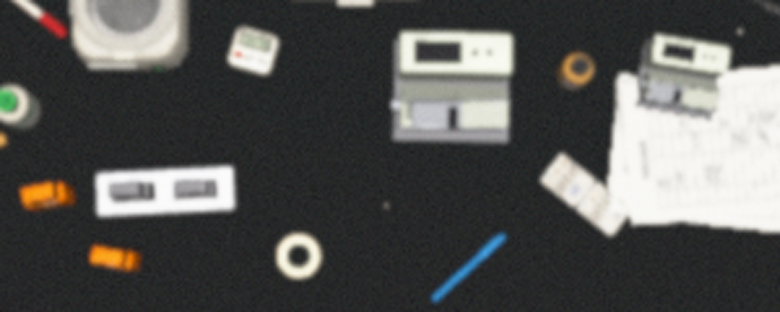

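Candidates for the tall cartridge: grey at scene (251,168) and top (230,214), grey at (265,181), and orange at (235,161) and (228,178). The grey left one fits: its top is at about 0.12 m, against about 0.10 m for the other grey one. The crop confirms it. The larger reader is the left one, at (361,219).

Next I'll measure the exact poses.

Run:
```python
from h import *
d=np.load("pics/top0d.npy"); P=cloud("top",d)
# stand
m=(abs(P[...,2]-.034)<.006)&(abs(P[...,0]-.49)<.08)&(abs(P[...,1]-.25)<.13)
print(m.sum(), P[m].mean(0),P[m][:,2].std())
# reader top housing
m=(P[...,2]>.085)&(P[...,2]<.1)&(P[...,0]>.6)&(P[...,0]<.78)&(abs(P[...,1]+.18)<.12)
print(m.sum(),P[m].mean(0),P[m][:,2].std())
for v in range(150,198,2):
    print(v,[f"{P[v,u,0]:.3f},{P[v,u,2]:.3f}" for u in (334,340,346,352,358,364,372)])
print()
for v in (180,184,188):
    print([f"{P[v,u,1]:.3f},{P[v,u,2]:.3f}" for u in range(326,382,2)])
```

```text
399 [0.4946 0.2525 0.0338] 0.003147692235786237
653 [ 0.6855 -0.1742  0.0924] 0.003873141448187815
150 ['0.753,-0.006', '0.753,-0.005', '0.753,-0.006', '0.752,0.001', '0.752,-0.002', '0.753,-0.002', '0.752,-0.001']
152 ['0.743,0.003', '0.744,-0.002', '0.745,-0.005', '0.744,-0.002', '0.744,0.002', '0.744,0.002', '0.745,-0.004']
154 ['0.718,0.089', '0.717,0.097', '0.717,0.094', '0.718,0.091', '0.717,0.094', '0.719,0.089', '0.719,0.085']
156 ['0.711,0.088', '0.710,0.091', '0.710,0.093', '0.710,0.095', '0.712,0.083', '0.708,0.102', '0.709,0.099']
158 ['0.702,0.095', '0.701,0.101', '0.701,0.097', '0.701,0.098', '0.701,0.099', '0.702,0.096', '0.702,0.097']
160 ['0.695,0.091', '0.695,0.088', '0.695,0.088', '0.694,0.096', '0.693,0.104', '0.694,0.097', '0.694,0.098']
162 ['0.686,0.095', '0.687,0.093', '0.685,0.101', '0.687,0.093', '0.688,0.085', '0.687,0.092', '0.686,0.097']
164 ['0.679,0.091', '0.680,0.088', '0.680,0.090', '0.678,0.099', '0.678,0.099', '0.679,0.097', '0.679,0.093']
166 ['0.670,0.103', '0.672,0.089', '0.673,0.085', '0.671,0.096', '0.672,0.093', '0.672,0.092', '0.672,0.091']
1
[... 2315 characters left out ...]
0.071', '-0.164,0.096', '-0.171,0.105', '-0.182,0.065', '-0.189,0.069', '-0.196,0.073', '-0.203,0.079', '-0.212,0.070', '-0.219,0.077', '-0.227,0.074', '-0.234,0.076', '-0.243,0.069', '-0.249,0.075', '-0.266,0.002', '-0.275,-0.009', '-0.283,-0.005']
['-0.069,-0.001', '-0.076,0.003', '-0.084,-0.000', '-0.092,0.003', '-0.098,0.061', '-0.105,0.064', '-0.113,0.060', '-0.120,0.069', '-0.128,0.070', '-0.136,0.071', '-0.143,0.068', '-0.151,0.064', '-0.159,0.065', '-0.165,0.090', '-0.172,0.093', '-0.181,0.068', '-0.190,0.061', '-0.198,0.057', '-0.205,0.059', '-0.212,0.071', '-0.220,0.067', '-0.227,0.072', '-0.235,0.064', '-0.242,0.075', '-0.249,0.074', '-0.266,0.002', '-0.273,0.010', '-0.282,0.001']
```

Run:
```python
from h import *
a=cv2.imread("pics/top0.png");crop(a,322,386,145,200,11,"pics/c4.png")
a=cv2.imread("pics/scene0.png");crop(a,325,400,185,250,9,"pics/c5.png")
```

```text
(no output)
```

View pics/c4.png

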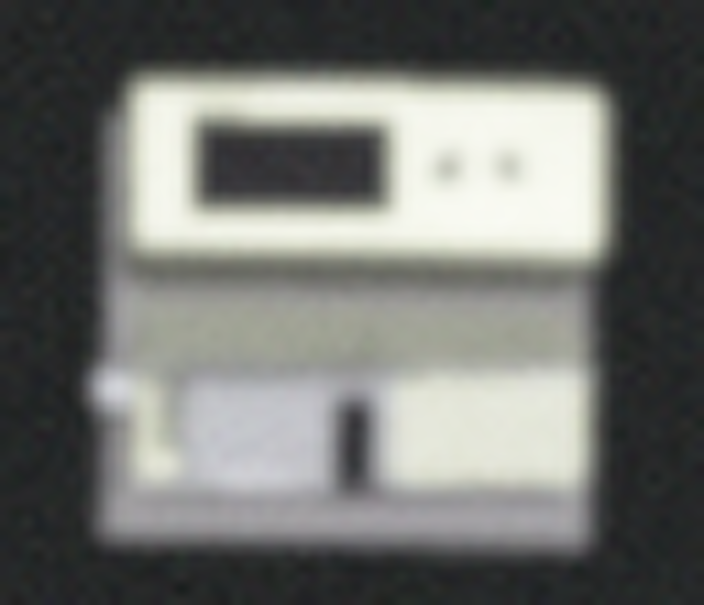

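View pics/c5.png

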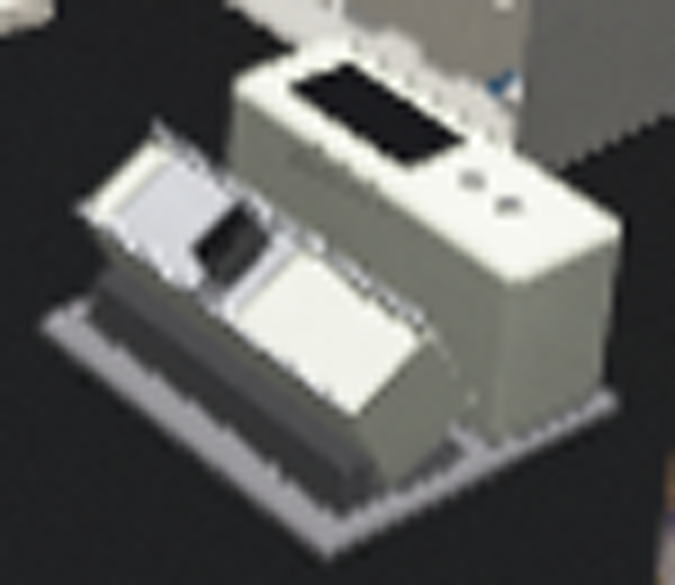

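```bash
cat > fit.py <<'E'
from h import *
from scipy.optimize import least_squares
from scipy.ndimage import map_coordinates,gaussian_filter
def RB(yaw,a=-np.pi/6):
    c,s=np.cos(yaw),np.sin(yaw); Rz=np.array([[c,-s,0],[s,c,0],[0,0,1]])
    xb=np.array([np.cos(a),0,-np.sin(a)]); zb=np.array([np.sin(a),0,np.cos(a)])
    return Rz, Rz@np.stack([xb,[0,1,0],zb],1)
class Edges:
    def __init__(s,names,sfx):
        s.im={n:gaussian_filter(cv2.cvtColor(cv2.imread(f"pics/{n}{sfx}.png"),cv2.COLOR_BGR2GRAY).astype(float),0.6) for n in names}
    def edge(s,n,A,B,w=3.5,N=25,sign=None):
        """normal offsets from predicted edge to nearest strong gradient (centroid of |grad| near)"""
        t=np.linspace(.08,.92,N)[:,None]; P=A+(B-A)*t
        p=proj(n,P); dv=p[-1]-p[0]; L=np.linalg.norm(dv); nn=np.array([-dv[1],dv[0]])/L
        q=np.arange(-w,w+.01,.25)
        pts=p[:,None,:]+q[None,:,None]*nn
        val=map_coordinates(s.im[n],[pts[...,1],pts[...,0]],order=1)
        g=np.gradient(val,axis=1)/.25
        if sign: g=np.clip(g*sign,0,None)
        prof=np.abs(g)
        k=prof.argmax(1); off=[]
        for i in range(N):
            sl=slice(max(0,k[i]-4),k[i]+5); off.append((prof[i,sl]*q[sl]).sum()/max(prof[i,sl].sum(),1e-9))
        off=np.array(off); wt=prof.max(1)>6
        return off[wt] if wt.sum()>4 else np.zeros(0)
E
cat > fitreader.py <<'E'
from fit import *
E_=Edges(("top","scene"),"0")
# params X,Y,yaw,s, plate x0,x1,y1(left),y0 ; housing xf,xb,yl,yr
def edges(p):
    X,Y,yaw,s,px0,px1,py1,py0,hf,hb,hl,hr=p
    Rz,Rb=RB(yaw); O=np.array([X,Y,0.]); 
    b=lambda x,y,z:O+[0,0,.03]+Rb@np.array([x,y,z])
    r=lambda x,y,z:O+Rz@np.array([x,y,z])
    L=[]
    for n in ("top","scene"):
        L+= [(n,b(-.023,.0,.0555),b(-.023,-.115,.0555),"railfront"),]
        L+= [(n,b(-.018,-.115,.0505),b(.018,-.115,.0505),"right end")]
    L+=[("top",b(-.018,.041,.0505),b(.018,.041,.0505),"left end"),("scene",b(-.02,.041,.0505),b(.02,.041,.0505),"left end")]
    ty=-.022-s
    L+=[("top",b(-.011,ty+.006,.076),b(.011,ty+.006,.076),"tabL"),("top",b(-.011,ty-.006,.076),b(.011,ty-.006,.076),"tabR")]
    L+=[("scene",b(-.013,ty+.006,.058),b(-.013,ty+.006,.073),"tabLf"),("scene",b(.0,ty-.006,.076),b(.011,ty-.006,.076),"tabR")]
    zp=.005
    L+=[(n,r(px0,py1,zp),r(px0,py0,zp),"plate front") for n in("top","scene")]
    L+=[("top",r(px0,py1,zp),r(px0+.06,py1,zp),"plate L"),("top",r(px0,py0,zp),r(px0+.12,py0,zp),"plate R"),("scene",r(px0,py0,zp),r(px0+.12,py0,zp),"plate R")]
    L+=[(n,r(hf,hl,.094),r(hf,hr,.094),"hous front") for n in("top","scene")]
    L+=[("top",r(hb,hl,.094),r(hb,hr,.094),"hous back"),("top",r(hf,hl,.094),r(hb,hl,.094),"hous L"),("top",r(hf,hr,.094),r(hb,hr,.094),"hous R"),("scene",r(hf,hr,.094),r(hb,hr,.094),"hous R")]
    return L
def res(p,w=3.5):
    out=[]
    for n,A,B,l in edges(p):
        o=E_.edge(n,A,B,w)
        if len(o): out.append((n,l,np.median(o),o.std(),len(o)))
        else: out.append((n,l,0,9,0))
    return out
p=np.array([.632,-.137,0.0,.008,-.05,.105,.05,-.124,.035,.085,.045,-.12])
b=p.copy()
for it in range(12):
    w=7 if it<3 else 3.5
    r0=np.array([r[2] for r in res(p,w)])
    wt=np.array([0. if r[4]==0 else 1/(1+r[3]) for r in res(p,w)])
    J=np.zeros((len(r0),len(p)))
    base=edges(p)
    for j in range(len(p)):
        q=p.copy(); h=1e-4; q[j]+=h
        for i,((n,A,B,_),(_,A2,B2,_)) in enumerate(zip(base,edges(q))):
            a,c=proj(n,[A,B]); dv=(c-a)/np.linalg.norm(c-a); nn=np.array([-dv[1],dv[0]])
            J[i,j]=((proj(n,[(A2+B2)/2])[0]-proj(n,[(A+B)/2])[0])@nn)/h
    # full point-wise residual for yaw: use two halves
    R2=[];J2=[]
    for (n,A,B,l),k in zip(base,range(len(base))):
        for f0,f1 in ((0,.5),(.5,1)):
            a3,b3=A+(B-A)*f0,A+(B-A)*f1
            o=E_.edge(n,a3,b3,w,13)
            if not len(o): continue
            W=1/(.5+o.std()); row=np.zeros(len(p))
            pa,pb=proj(n,[a3,b3]); dv=(pb-pa)/np.linalg.norm(pb-pa); nn=np.array([-dv[1],dv[0]])
            for j in range(len(p)):
                q=p.copy();q[j]+=1e-4; _,A2,B2,_=edges(q)[k]
                row[j]=((proj(n,[A2+(B2-A2)*(f0+f1)/2])[0]-proj(n,[(a3+b3)/2])[0])@nn)/1e-4
            med=np.median(o); W*=1/(1+(med/1.)**2) if it>=3 else 1
            R2.append(med*W);J2.append(row*W)
    J2=np.array(J2);R2=np.array(R2)
    dp=np.linalg.lstsq(np.vstack([J2,np.eye(len(p))*3]),np.append(R2,np.zeros(len(p))),rcond=None)[0]
    p=p+np.clip(dp,-.008,.008)
print(p, np.degrees(p[2]))
for r in res(p): print(r[0],r[1],"%.2f %.2f %d"%r[2:])
np.save("reader.npy",p)
for n,(u0,u1,v0,v1,s) in dict(top=(322,386,145,200,11),scene=(325,400,185,250,9)).items():
    im=cv2.imread(f"pics/{n}0.png")[v0:v1,u0:u1]; im=cv2.resize(im,None,fx=s,fy=s,interpolation=cv2.INTER_CUBIC)
    for m,A,B,l in edges(p):
        if m==n:
            q=((proj(n,[A,B])-[u0,v0]+.5)*s).astype(int); cv2.line(im,tuple(map(int,q[0])),tuple(map(int,q[1])),(0,0,255),1)
    cv2.imwrite(f"pics/fit_{n}.png",im)
E
python3 fitreader.py
```

```text
Traceback (most recent call last):
  File "fitreader.py", line 54, in <module>
    row[j]=((proj(n,[A2+(B2-A2)*(f0+f1)/2])[0]-proj(n,[(a3+b3)/2])[0])@nn)/1e-4
             ~~~~^^^^^^^^^^^^^^^^^^^^^^^^^^
  File "h.py", line 11, in proj
    K,R,t=cal(n); c=np.atleast_2d(P)@R.T+t; p=c@K.T; return p[:,:2]/p[:,2:]
          ~~~^^^
  File "h.py", line 5, in cal
    c=ctrl.get_calibration(n); return np.array(c["intrinsics"]),np.array(c["R"]),np.array(c["t"])
ValueError: time passes only in moves, steps and waits
```

```bash
sed -i 's/^def cal(n):/import functools\n@functools.lru_cache\ndef cal(n):/' h.py; python3 fitreader.py; python3 -c "
from bench import ctrl;print(ctrl.get_obs()['time_s'])"
```

```text
[ 0.638  -0.1404 -0.0099  0.0093 -0.0568  0.105   0.0537 -0.1224  0.0276
  0.0887  0.0468 -0.1174] -0.5666594389133007
top railfront 0.23 0.65 25
top right end -0.02 0.10 25
scene railfront 0.08 1.07 25
scene right end 0.12 0.14 25
top left end -3.01 0.03 25
scene left end -0.19 0.09 25
top tabL 2.91 0.09 25
top tabR -0.01 0.00 25
scene tabLf 0.16 0.12 25
scene tabR -2.05 0.07 25
top plate front 1.29 0.34 25
scene plate front -0.23 0.10 25
top plate L 0.06 0.41 25
top plate R 0.20 0.49 25
scene plate R -0.17 0.12 25
top hous front -0.01 0.17 25
scene hous front -0.25 1.53 25
top hous back 0.00 0.31 25
top hous L 0.00 0.11 25
top hous R -0.18 0.10 25
scene hous R 1.00 0.23 25
0.7
```

```bash
python3 -c "
import cv2,numpy as np
a=cv2.imread('pics/fit_top.png');b=cv2.imread('pics/fit_scene.png');print(a.shape,b.shape)"
```

```text
(605, 704, 3) (585, 675, 3)
```

View pics/fit_top.png

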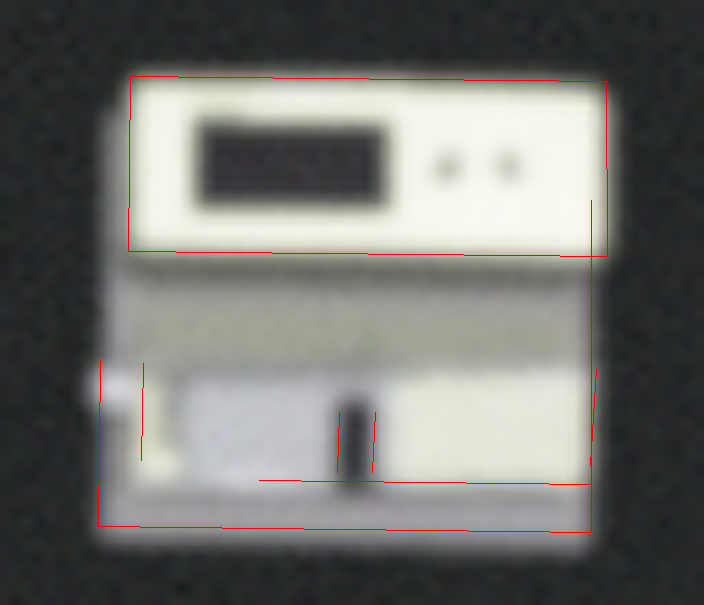

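View pics/fit_scene.png

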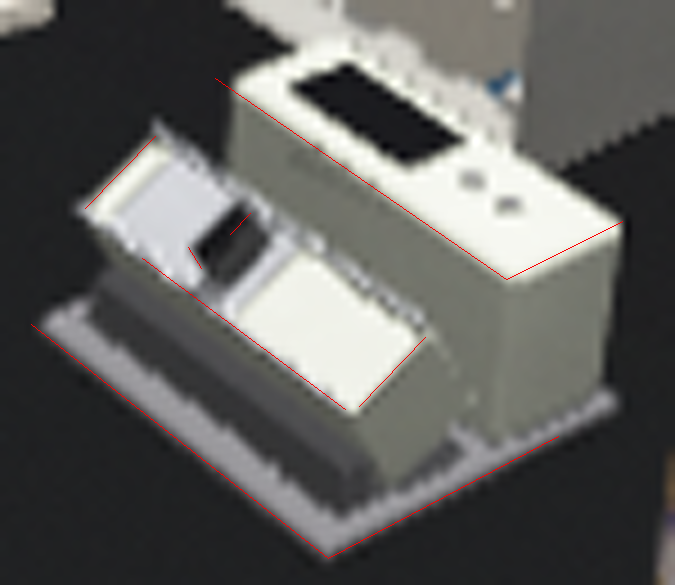

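```bash
python3 - <<'E'
s=open('fitreader.py').read()
s=s.replace("X,Y,yaw,s,px0,px1,py1,py0,hf,hb,hl,hr=p","X,Y,yaw,s,px0,px1,py1,py0,hf,hb,hl,hr=p[:12]")
# image offsets: p[12:14] top, p[14:16] scene (px) through Edges
s=s.replace("p=np.array([.632,-.137,0.0,.008,-.05,.105,.05,-.124,.035,.085,.045,-.12])","p=np.append(np.load('reader.npy')[:12],[0,0,0,0]); p[3]=.009")
s=s.replace("E_=Edges","OFF={'top':0,'scene':0}\nimport h,fit\n_pr=h.proj\ndef proj(n,P): return _pr(n,P)+(OFFP[0][12:14] if n=='top' else OFFP[0][14:16])*100\nOFFP=[np.zeros(16)]\nfit.proj=proj\nE_=Edges")
s=s.replace("def edges(p):","def edges(p):\n    OFFP[0]=p")
# jacobian: need offset active at evaluation
s=s.replace("q=p.copy();q[j]+=1e-4; _,A2,B2,_=edges(q)[k]\n                row[j]=((proj(n,[A2+(B2-A2)*(f0+f1)/2])[0]-proj(n,[(a3+b3)/2])[0])@nn)/1e-4",
"q=p.copy();q[j]+=1e-4; _,A2,B2,_=edges(q)[k]; m2=proj(n,[A2+(B2-A2)*(f0+f1)/2])[0]; OFFP[0]=p\n                row[j]=((m2-proj(n,[(a3+b3)/2])[0])@nn)/1e-4")
s=s.replace("w=7 if it<3 else 3.5","w=2.2")
a=s.index("    r0=np.array"); b=s.index("    # full point"); s=s[:a]+"    base=edges(p)\n"+s[b:]
s=s.replace("np.vstack([J2,np.eye(len(p))*3]),np.append(R2,np.zeros(len(p)))","np.vstack([J2,np.eye(16)*3,np.eye(16)[12:]*100/.6]),np.r_[R2,np.zeros(16),-p[12:]*100/.6]")
s=s.replace("for r in res(p):","for r in res(p,2.2):").replace("range(12):","range(25):").replace('"reader.npy",p','"reader2.npy",p')
s=s.replace("fit_{n}","fit2_{n}")
open('fitreader2.py','w').write(s)
E
python3 fitreader2.py; python3 -c "
import cv2,numpy as np
a=cv2.imread('pics/fit2_top.png');b=cv2.imread('pics/fit2_scene.png');h=560
f=lambda x:cv2.resize(x[50:],(400,int(x[50:].shape[0]*400/x.shape[1])))
a,b=f(a),f(b);m=min(len(a),len(b));cv2.imwrite('pics/fit2.png',np.hstack([a[:m],b[:m]]))"
```

```text
[ 0.6377 -0.1404 -0.0134  0.0095 -0.0579  0.105   0.0531 -0.1225  0.0283
  0.0896  0.0463 -0.1175 -0.0005  0.0023  0.0018 -0.0016] -0.7668841104476085
top railfront -0.21 0.63 25
top right end 0.22 0.11 25
scene railfront 0.23 0.60 25
scene right end 0.21 0.17 25
top left end -0.78 1.18 25
scene left end -0.13 0.07 25
top tabL 0.08 0.09 25
top tabR 0.04 0.07 25
scene tabLf 0.04 0.12 25
scene tabR -1.75 0.02 25
top plate front 0.81 0.30 25
scene plate front -0.38 0.10 25
top plate L 0.08 0.40 25
top plate R 0.25 0.31 25
scene plate R -0.14 0.11 25
top hous front -0.19 0.17 25
scene hous front 0.24 0.17 25
top hous back -0.14 0.27 25
top hous L -0.00 0.13 25
top hous R -0.15 0.09 25
scene hous R 1.04 0.13 25
```

View pics/fit2_top.png

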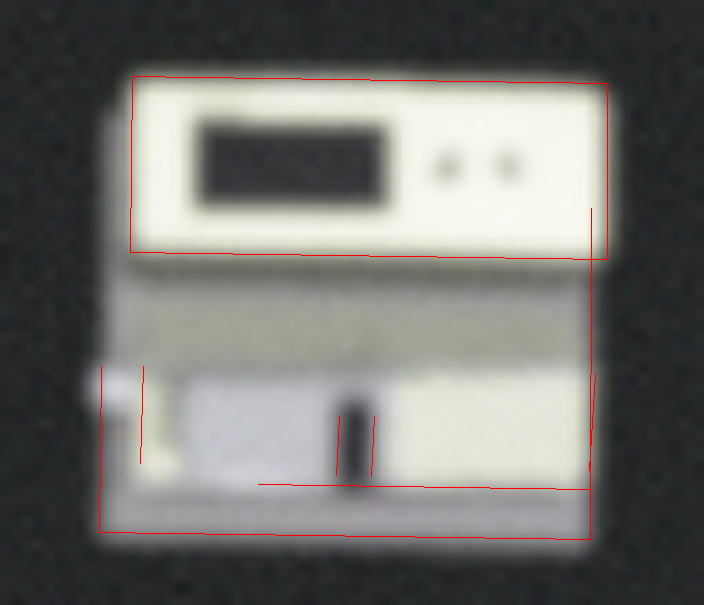

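View pics/fit2_scene.png

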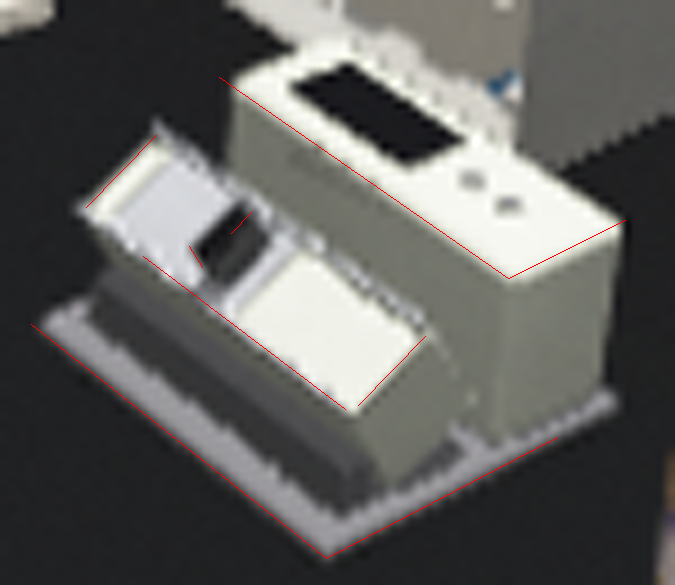

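```bash
cat > yaw.py <<'E'
from fit import *
E_=Edges(("top","scene"),"0")
p=np.load("reader2.npy"); X,Y,yaw,s,px0,px1,py1,py0,hf,hb,hl,hr=p[:12]
Rz,Rb=RB(yaw); O=np.array([X,Y,0.]); Ob=O+[0,0,.03]
b=lambda x,y,z:Ob+Rb@np.array([x,y,z])
r=lambda x,y,z:O+Rz@np.array([x,y,z])
def line(n,A,B,w=4,N=41,lo=.06,hi=.94):
    t=np.linspace(lo,hi,N)[:,None]; P=A+(B-A)*t; q=proj(n,P); dv=q[-1]-q[0]; nn=np.array([-dv[1],dv[0]])/np.linalg.norm(dv)
    off=np.arange(-w,w+.01,.2); pts=q[:,None]+off[None,:,None]*nn
    val=map_coordinates(E_.im[n],[pts[...,1],pts[...,0]],order=1); return t[:,0],q,nn,off,val
for n,A,B,l in [("top",r(px0,py1,.005),r(px0,py0,.005),"plate front"),("scene",r(px0,py1,.005),r(px0,py0,.005),"plate front"),
  ("top",r(hb,hl,.094),r(hb,hr,.094),"hback"),("top",r(hf,hl,.094),r(hf,hr,.094),"hfront"),("scene",r(hf,hl,.094),r(hf,hr,.094),"hfront"),
  ("top",b(-.023,.041,.0555),b(-.023,-.115,.0555),"railf"),("scene",b(-.023,.041,.0555),b(-.023,-.115,.0555),"railf"),("scene",b(.023,.041,.0555),b(.023,-.115,.0555),"railb"),("top",b(.023,.041,.0555),b(.023,-.115,.0555),"railb"),
  ("top",r(px0,py1,.005),r(px0+.05,py1,.005),"plateL"),("top",r(px0,py0,.005),r(px0+.07,py0,.005),"plateR"),("scene",r(px0,py0,.005),r(px0+.12,py0,.005),"plateR"),
  ("top",b(-.018,.041,.05),b(.018,.041,.05),"endL"),("scene",b(-.018,.041,.05),b(.018,.041,.05),"endL"),("top",b(-.018,-.115,.05),b(.018,-.115,.05),"endR"),("scene",b(-.018,-.115,.05),b(.018,-.115,.05),"endR")]:
    t,q,nn,off,val=line(n,A,B)
    m=val.mean(0); print(n,l,"nn",nn.round(2),"profile",m[::2].astype(int))
E
python3 yaw.py
```

```text
top plate front nn [-0.02  1.  ] profile [167 161 157 155 156 157 156 155 151 143 134 121 106  90  76  63  54  46
  42  40  39]
scene plate front nn [-0.62  0.78] profile [125 138 146 149 149 145 136 123 105  85  67  52  42  36  34  33  32  32
  32  32  32]
top hback nn [-0.01  1.  ] profile [ 38  38  39  40  42  47  53  67  83 103 128 153 175 197 213 222 228 228
 224 218 207]
top hfront nn [-0.01  1.  ] profile [204 215 224 230 235 234 232 224 212 197 178 159 142 128 119 118 118 123
 129 136 143]
scene hfront nn [-0.57  0.82] profile [164 184 204 219 229 233 230 223 209 190 168 147 130 118 112 109 107 107
 107 107 106]
top railf nn [-0.02  1.  ] profile [196 196 196 196 196 195 195 192 188 184 177 169 163 158 155 155 156 156
 156 154 147]
scene railf nn [-0.6  0.8] profile [195 198 202 206 208 209 207 201 188 170 147 123 104  92  85  80  77  74
  72  70  69]
scene railb nn [-0.58  0.81] profile [ 98  98  97  97  97  97  99 104 113 124 137 147 155 162 169 177 184 189
 191 192 192]
top railb nn [-0.01  1.  ] profile [158 159 160 160 160 160 159 159 160 160 162 165 169 174 180 185 190 
[... 158 characters left out ...]
.] profile [202 203 202 201 201 195 188 179 162 144 124 103  83  69  56  48  44  40
  39  39  38]
scene plateR nn [0.46 0.89] profile [102 107 114 123 131 136 136 130 118 100  81  63  49  40  35  33  33  32
  32  32  32]
top endL nn [1.   0.03] profile [108 124 136 147 157 164 170 176 183 189 192 195 195 191 187 182 177 175
 174 173 176]
scene endL nn [0.71 0.7 ] profile [ 32  32  32  33  34  37  44  58  83 115 151 184 208 222 225 222 215 210
 208 209 210]
top endR nn [1.   0.07] profile [224 224 223 222 220 213 205 192 172 152 129 105  85  69  55  48  43  40
  39  39  38]
scene endR nn [0.72 0.69] profile [234 235 236 237 237 236 234 229 219 202 180 156 135 123 116 114 114 113
 113 113 113]
```

```bash
cat >> yaw.py <<'E'
print("----")
def half(off,v,w=0.9):
    g=np.abs(np.gradient(v)); 
    return g
for n,A,B,l,lo,hi,sg in [("top",r(px0,py1,.005),r(px0,py0,.005),"plate front",.06,.94,-1),("scene",r(px0,py1,.005),r(px0,py0,.005),"plate front",.06,.94,-1),
  ("top",r(hb,hl,.094),r(hb,hr,.094),"hback",.06,.94,1),("top",r(hf,hl,.094),r(hf,hr,.094),"hfront",.06,.94,-1),("scene",r(hf,hl,.094),r(hf,hr,.094),"hfront",.1,.94,-1),
  ("top",b(-.023,.041,.0555),b(-.023,-.115,.0555),"railf",.45,.95,-1),("scene",b(-.023,.041,.0555),b(-.023,-.115,.0555),"railf",.45,.95,-1)]:
    t,q,nn,off,val=line(n,A,B,2.5,61,lo,hi)
    g=np.clip(np.gradient(val,axis=1)*sg,0,None); g[g<.35*g.max(1,keepdims=True)]=0
    e=(g*off).sum(1)/g.sum(1)
    c=np.polyfit(t,e,1); rs=e-np.polyval(c,t); k=abs(rs)<2*rs.std(); c=np.polyfit(t[k],e[k],1)
    # numeric: yaw effect on this line
    L=np.linalg.norm((B-A)[:2])
    # slope px over t in [0,1]; convert: move B along world x normal by dx -> px
    Bx=B+Rz@[0.001,0,0]; k2=(proj(n,[Bx])[0]-proj(n,[B])[0])@nn/1e-3
    print(n,l,"mean off %.2f slope %.2f px, dyaw deg %.2f, rms %.2f"%(np.polyval(c,.5),c[0],np.degrees(np.arctan(c[0]/k2/L)),rs.std()))
E
python3 yaw.py | sed -n '/----/,$p'
```

```text
----
top plate front mean off 0.87 slope 0.14 px, dyaw deg -0.18, rms 0.05
scene plate front mean off -0.55 slope 0.08 px, dyaw deg -0.11, rms 0.06
top hback mean off 0.15 slope 0.28 px, dyaw deg -0.38, rms 0.11
top hfront mean off 0.02 slope -0.20 px, dyaw deg 0.26, rms 0.04
scene hfront mean off -0.11 slope 0.15 px, dyaw deg -0.25, rms 0.12yaw.py:27: RuntimeWarning: invalid value encountered in divide
  e=(g*off).sum(1)/g.sum(1)
Traceback (most recent call last):
  File "yaw.py", line 28, in <module>
    c=np.polyfit(t,e,1); rs=e-np.polyval(c,t); k=abs(rs)<2*rs.std(); c=np.polyfit(t[k],e[k],1)
                                                                       ~~~~~~~~~~^^^^^^^^^^^^^
TypeError: expected non-empty vector for x
```

```bash
cat > fitstand.py <<'E'
from fit import *
E_=Edges(("top","scene"),"0")
def rect(c,yaw,hx,hy,z):
    Rz=RB(yaw)[0]; return [np.array([c[0],c[1],0])+Rz@np.array([a*hx,b*hy,z]) for a,b in((-1,1),(-1,-1),(1,-1),(1,1))]
def fit(c,yaw,hx,hy,z,cams,w,fixyaw=False,skip=()):
    p=np.array([c[0],c[1],yaw])
    for it in range(15):
        Rw,Jw=[],[];info=[]
        for n in cams:
            for k in range(4):
                if (n,k) in skip: continue
                for f0,f1 in((0.05,.5),(.5,.95)):
                    def seg(q):
                        V=rect(q[:2],q[2],hx,hy,z);A,B=V[k],V[(k+1)%4];return A+(B-A)*f0,A+(B-A)*f1
                    A,B=seg(p);o=E_.edge(n,A,B,w,15)
                    if not len(o):continue
                    m=np.median(o);W=1/(.3+o.std())/(1+m*m) if it>4 else 1
                    pa,pb=proj(n,[A,B]);dv=(pb-pa)/np.linalg.norm(pb-pa);nn=np.array([-dv[1],dv[0]])
                    row=[]
                    for j in range(3):
                        q=p.copy();q[j]+=1e-4;A2,B2=seg(q);row.append((proj(n,[(A2+B2)/2])[0]-(proj(n,[(A+B)/2])[0]))@nn/1e-4)
                    if fixyaw: row[2]=0
                    Rw.append(m*W);Jw.append(np.array(row)*W);info.append((n,k,round(m,2),round(o.std(),2)))
        p=p+np.linalg.lstsq(np.vstack([Jw,np.eye(3)*1]),np.r_[Rw,0,0,0],rcond=None)[0]
    return p,info
for cams in (("top",),("scene",),("top","scene")):
    p,i=fit([.493,.25],0.03,.03,.1,.034,cams,3,skip={("scene",2),("scene",3)}); print(cams,p,np.degrees(p[2])); print(i)
np.save("stand.npy",p)
S=p
for nm,z in (("tall",.122),("short",.096)):
    sgn=1 if nm=="tall" else -1
    c=S[:2]+sgn*.046*np.array([-np.sin(S[2]),np.cos(S[2])])
    print(nm,"pocket",c)
    for cams in (("top",),("scene",),("top","scene")):
        g,i=fit(c,S[2],.01,.022,z,cams,2.2,True); print("  grip",cams,g,i)
E
python3 fitstand.py
python3 - <<'E'
import sys; sys.path.insert(0,'.')
from h import *
from scipy.spatial.transform import Rotation as Ro
q=ctrl.get_obs()['eef_rot'];M=Ro.from_quat([q[1],q[2],q[3],q[0]]).as_matrix();print(M)
E
```

```text
('top',) [0.4992 0.252  0.0526] 3.016460748622808
[('top', 0, np.float64(1.5), np.float64(0.21)), ('top', 0, np.float64(1.47), np.float64(0.2)), ('top', 1, np.float64(0.54), np.float64(0.1)), ('top', 1, np.float64(0.52), np.float64(0.11)), ('top', 2, np.float64(0.06), np.float64(0.16)), ('top', 2, np.float64(0.09), np.float64(0.17)), ('top', 3, np.float64(0.8), np.float64(0.08)), ('top', 3, np.float64(0.77), np.float64(0.1))]
('scene',) [0.5175 0.2501 0.0469] 2.687372809942716
[('scene', 0, np.float64(0.01), np.float64(0.7)), ('scene', 0, np.float64(-0.03), np.float64(0.77)), ('scene', 1, np.float64(-0.01), np.float64(0.11)), ('scene', 1, np.float64(0.09), np.float64(1.01))]
('top', 'scene') [0.4995 0.2504 0.0487] 2.790926903491325
[('top', 0, np.float64(1.52), np.float64(0.2)), ('top', 0, np.float64(1.48), np.float64(0.23)), ('top', 1, np.float64(0.07), np.float64(0.05)), ('top', 1, np.float64(0.23), np.float64(0.1)), ('top', 2, np.float64(0.23), np.float64(0.2)), ('top', 2, np.float64(0.03), np.float64(0.19)), ('top', 3, np.float64(1.28), np.float64(0.08)), ('top', 3, np.float64(1.
[... 2978 characters left out ...]
6), np.float64(0.06)), ('top', 2, np.float64(-0.28), np.float64(0.15)), ('top', 2, np.float64(-0.24), np.float64(0.23)), ('top', 3, np.float64(0.03), np.float64(0.12)), ('top', 3, np.float64(0.29), np.float64(0.01)), ('scene', 0, np.float64(-0.21), np.float64(1.29)), ('scene', 0, np.float64(-0.4), np.float64(0.09)), ('scene', 1, np.float64(0.87), np.float64(0.59)), ('scene', 1, np.float64(0.87), np.float64(0.07)), ('scene', 2, np.float64(0.53), np.float64(0.07)), ('scene', 2, np.float64(0.5), np.float64(0.13)), ('scene', 3, np.float64(-0.71), np.float64(0.16)), ('scene', 3, np.float64(-0.63), np.float64(1.18))]
[[ 0.3781  0.0001 -0.9257]
 [ 0.9257  0.0001  0.3781]
 [ 0.0001 -1.     -0.    ]]
```

```bash
cat > fs2.py <<'E'
exec(open('fitstand.py').read().split("for cams in")[0])
sh,_=fit([.5025,.2036],.05,.01,.022,.096,("scene",),2,False); print(sh,_)
for y0 in (.05,):
  for dx in (-.002,0,.002):
    t,i=fit([.498+dx,.2955],y0,.01,.022,.122,("scene",),1.6,False); print(t,[(a[1],float(a[2]),float(a[3])) for a in i])
t,i=fit([.498,.2955],.05,.01,.022,.122,("top",),1.6,True); print("top",t,[(a[1],float(a[2]),float(a[3])) for a in i])
t,i=fit([.498,.2955],.05,.01,.022,.122,("scene",),1.6,True)
for n,(u0,u1,v0,v1,s) in dict(scene=(235,285,150,205,13),top=(215,272,198,228,13)).items():
    im=cv2.resize(cv2.imread(f"pics/{n}0.png")[v0:v1,u0:u1],None,fx=s,fy=s,interpolation=cv2.INTER_CUBIC)
    for V in (rect(t[:2],t[2],.01,.022,.122),rect(sh[:2],sh[2],.01,.022,.096),rect((t[:2]+sh[:2])/2,.05,.03,.1,.034),rect(t[:2],t[2],.012,.03,.082)):
        q=((proj(n,V)-[u0,v0]+.5)*s).astype(np.int32); cv2.polylines(im,[q],True,(0,0,255),1)
    cv2.imwrite(f"pics/fs_{n}.png",im)
E
python3 fs2.py
```

```text
[0.5024 0.2034 0.0384] [('scene', 0, np.float64(0.15), np.float64(0.66)), ('scene', 0, np.float64(0.15), np.float64(0.1)), ('scene', 1, np.float64(0.04), np.float64(0.1)), ('scene', 1, np.float64(0.17), np.float64(0.65)), ('scene', 2, np.float64(0.1), np.float64(0.13)), ('scene', 2, np.float64(0.02), np.float64(0.09)), ('scene', 3, np.float64(0.03), np.float64(0.15)), ('scene', 3, np.float64(0.06), np.float64(0.16))]
[ 0.4925  0.3001 -0.4319] [(0, -0.37, 0.78), (0, -1.14, 0.01), (1, -1.0, 0.02), (1, -0.21, 0.51), (2, -1.15, 0.05), (2, -0.78, 0.23), (3, -0.28, 0.13), (3, -0.36, 0.05)]
[ 0.4925  0.2999 -0.4228] [(0, -0.34, 0.68), (0, -1.18, 0.03), (1, -1.09, 0.05), (1, -0.01, 0.39), (2, -1.2, 0.03), (2, -0.19, 0.34), (3, -0.22, 0.11), (3, -0.2, 0.11)]
[ 0.4927  0.3    -0.4157] [(0, -0.37, 0.7), (0, -1.17, 0.03), (1, -1.09, 0.06), (1, -0.13, 0.43), (2, -1.19, 0.05), (2, -0.22, 0.37), (3, -0.08, 0.08), (3, -0.18, 0.1)]
top [0.489  0.2991 0.05  ] [(0, 0.91, 0.19), (0, 0.69, 0.03), (1, -0.3, 0.04), (1, -0.57, 0.12), (2, 0.71, 0.13), (2, 0.66, 0.19), (3, -0.34, 0.01), (3, -0.45, 0.22)]
```

View pics/fs_scene.png

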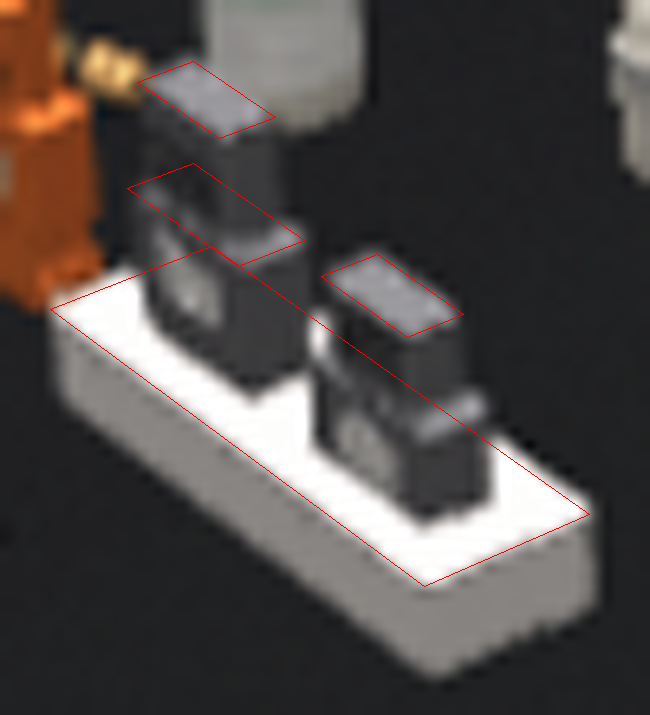

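View pics/fs_top.png

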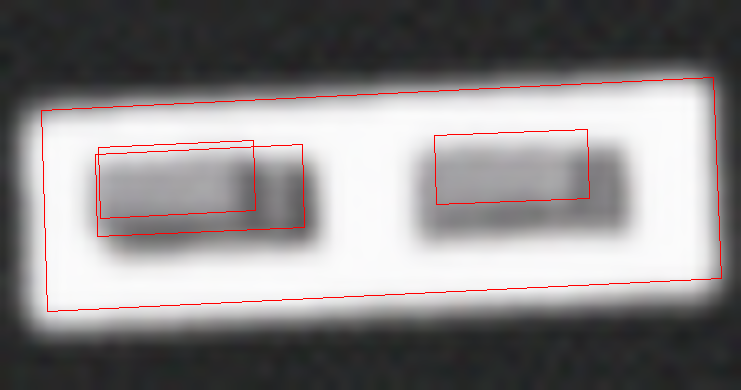

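```bash
cat > plan.py <<'E'
from h import *
from fit import RB
from scipy.spatial.transform import Rotation as Ro
YAW=np.radians(-0.9); BO=np.array([.6377,-.140,.03])
def bayR(): return RB(YAW)[1]
def bay(x,y,z): return BO+bayR()@np.array([x,y,z])
def toolR_bay():
    B=bayR(); return np.stack([B[:,0],-B[:,2],B[:,1]],1)
def toolR_down(yaw): # tool x at heading yaw
    c,s=np.cos(yaw),np.sin(yaw); return np.array([[c,0,-s],[s,0,c],[0,-1,0]])
def cur():
    o=ctrl.get_obs(); q=o['eef_rot']; return o,Ro.from_quat([q[1],q[2],q[3],q[0]]).as_matrix(),o['eef_pos']
def go(pos,R=None):
    o,M,p=cur()
    if R is None: R=M
    rv=Ro.from_matrix(M.T@R).as_rotvec(); 
    print("t %.2f pos"%o['time_s'],p,"F",o['wrist_force'],"open %.3f"%o['opening'])
    print("turn units",np.degrees(rv)/6,"| shift(after turn) units",R.T@(np.array(pos)-p)/.03, "| shift in present axes",M.T@(np.array(pos)-p)/.03)
def inbay():
    o,M,p=cur(); B=bayR(); print("TCP in bay mm",B.T@(p-BO)*1e3,"F bay",B.T@o['wrist_force'],"rot err deg",np.degrees(Ro.from_matrix(toolR_bay().T@M).as_rotvec()),"open %.3f t %.2f"%(o['opening'],o['time_s']))
E
python3 - <<'E'
from plan import *
go(bay(0,-.0315,.14),toolR_bay()); print(bay(0,-.0315,.14),bay(0,-.0315,.06))
go(bay(0,-.0315,.14),toolR_down(YAW))
E
```

```text
t 0.70 pos [0.2175 0.5323 0.2313] F [-0.0072 -1.1701 -0.0722] open 0.997
turn units [-2.9933 11.1712 -4.3804] | shift(after turn) units [  9.0796   8.3242 -23.2385] | shift in present axes [-17.2769   2.6687 -19.6506]
[ 0.5672 -0.1704  0.1512] [ 0.6072 -0.171   0.082 ]
t 0.70 pos [0.2175 0.5323 0.2313] F [-0.0072 -1.1701 -0.0722] open 0.997
turn units [-0.     11.447   0.0009] | shift(after turn) units [ 12.0252   2.6691 -23.2385] | shift in present axes [-17.2769   2.6687 -19.6506]
```

Call:
step_arm([
  [0, 1, 0, 0, 0, 0, 0.6],
  [0, 1, 0, 0, 0, 0, 0.6],
  [0, 1, 0, 0, 0, 0, 0.6],
  [0, 1, 0, 0, 0, 0, 0.6],
  [0, 1, 0, 0, 0, 0, 0.6],
  [0, 1, 0, 0, 0, 0, 0.6],
  [0, 1, 0, 0, 0, 0, 0.6],
  [0, 1, 0, 0, 0, 0, 0.6],
  [0, 1, 0, 0, 0, 0, 0.6],
  [0, 1, 0, 0, 0, 0, 0.6],
])

```text
time_s: 1.7
eef_pos: [0.2174, 0.5323, 0.2313]
eef_rot: [0.706, -0.706, -0.046, 0.046]
wrist_force: [0.7, -0.2, -0.4]
opening: 0.604
```

Call:
step_arm([
  [0, 1, 0, 0.5, 0, -1, 0.6],
  [0, 0.45, 0, 0.5, 0, -1, 0.6],
  [0, 0, 0, 0.5, 0, -1, 0.6],
  [0, 0, 0, 0.5, 0, -1, 0.6],
  [0, 0, 0, 0.5, 0, -1, 0.6],
  [0, 0, 0, 0.5, 0, -1, 0.6],
  [0, 0, 0, 0.5, 0, -1, 0.6],
  [0, 0, 0, 0.5, 0, -1, 0.6],
  [0, 0, 0, 0.5, 0, -1, 0.6],
  [0, 0, 0, 0.5, 0, -1, 0.6],
])

```text
time_s: 2.7
eef_pos: [0.3689, 0.232, 0.2316]
eef_rot: [0.707, -0.707, 0.005, -0.006]
wrist_force: [1.0, 0.2, 1.7]
opening: 0.601
```

Run:
```python
from plan import *
go(bay(0,-.0315,.14),toolR_bay())
```

```text
t 2.70 pos [0.3689 0.232  0.2316] F [0.9926 0.1965 1.6884] open 0.601
turn units [-0.0017 -0.0024 -4.9929] | shift(after turn) units [  4.5687   5.7293 -13.3077] | shift in present axes [  6.8219   2.6793 -13.307 ]
```

Call:
step_arm([
  [0, 0, -1, 0, 0, -1, 0.6],
  [0, 0, -1, 0, 0, -1, 0.6],
  [0, 0, -1, 0, 0, -1, 0.6],
  [0, 0, -1, 0, 0, -1, 0.6],
  [0, 0, -1, 0, 0, -1, 0.6],
  [0, 0, 0, 0.6, 0, -1, 0.6],
  [0, 0, 0, 0.6, 0, -1, 0.6],
  [0, 0, 0, 0.6, 0, -1, 0.6],
  [0, 0, 0, 0.6, 0, -1, 0.6],
  [0, 0, 0, 0.6, 0, -1, 0.6],
])

```text
time_s: 3.7
eef_pos: [0.4419, -0.0698, 0.2772]
eef_rot: [-0.681, 0.685, 0.178, 0.189]
wrist_force: [0.4, 1.1, 0.1]
opening: 0.602
```

Call:
step_arm([
  [0, 0, 0, 0.6, 0.7, -1, 0.6],
  [0, 0, 0, 0.6, 0.8, -1, 0.6],
  [0, 0, 0, 0.4, 0.8, -1, 0.6],
  [0, 0, 0, 0, 0.8, -0.3, 0.6],
  [0, 0, 0, 0, 0.8, 0, 0.6],
  [0, 0, 0, 0, 0, 0, 0.6],
])

```text
time_s: 4.3
eef_pos: [0.539, -0.1678, 0.1955]
eef_rot: [-0.683, 0.684, 0.175, 0.187]
wrist_force: [-0.7, 0.3, -0.6]
opening: 0.599
```

Run:
```python
from plan import *
inbay(); go(bay(0,-.0315,.06),toolR_bay())
for n in("scene","top"):
    im,d=ctrl.camera(n); cv2.imwrite(f"pics/{n}1.png",im)
    u,v=proj(n,cur()[2])[0]; print(n,u,v)
a=cv2.imread("pics/scene1.png");b=cv2.imread("pics/top1.png")
f=lambda x,n:(lambda u,v:cv2.resize(x[v-35:v+30,u-30:u+40],None,fx=5.7,fy=5.7,interpolation=cv2.INTER_CUBIC))(*[int(k) for k in proj(n,cur()[2])[0]])
cv2.imwrite("pics/v1.png",np.hstack([f(a,"scene"),f(b,"top")]))
```

```text
TCP in bay mm [ -2.3328 -29.3616 192.4001] F bay [-0.8774  0.3352 -0.1685] rot err deg [0.1796 0.1256 0.2849] open 0.599 t 4.30
t 4.30 pos [ 0.539  -0.1678  0.1955] F [-0.6702  0.3458 -0.5847] open 0.599
turn units [-0.0299 -0.0209 -0.0475] | shift(after turn) units [ 0.0778  4.4133 -0.0713] | shift in present axes [ 0.0999  4.4126 -0.0849]
scene 335.81802138918783 190.18272900558517
top 355.3242280049982 197.5885887606453
```

View pics/v1.png

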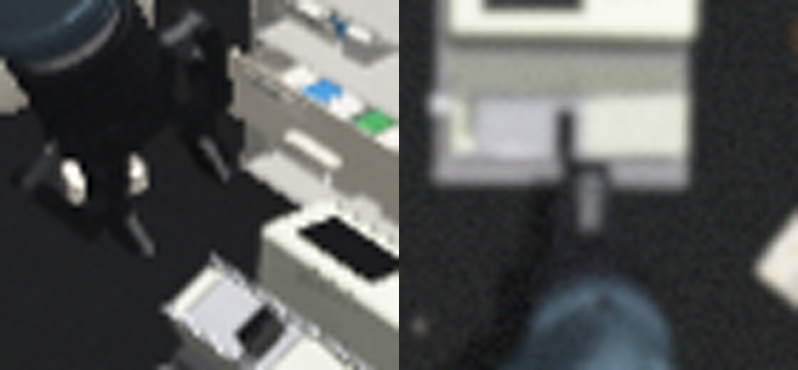

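Call:
step_arm([
  [0, 0, 0, 0.05, 0.8, -0.05, 0.6],
  [0, 0, 0, 0.05, 0.8, -0.03, 0.6],
  [0, 0, 0, 0, 0.8, 0, 0.6],
  [0, 0, 0, 0, 0.8, 0, 0.6],
  [0, 0, 0, 0, 0.6, 0, 0.6],
  [0, 0, 0, 0, 0, 0, 0.6],
])

```text
time_s: 5.0
eef_pos: [0.5995, -0.1713, 0.1014]
eef_rot: [-0.682, 0.684, 0.178, 0.188]
wrist_force: [-0.6, 0.8, 0.2]
opening: 0.602
```

Run:
```python
from plan import *
inbay(); go(bay(0,-.0315,.06),toolR_bay())
for n in("scene","top"):
    im,d=ctrl.camera(n); cv2.imwrite(f"pics/{n}2.png",im)
    u,v=proj(n,cur()[2])[0]; print(n,u,v)
a=cv2.imread("pics/scene2.png");b=cv2.imread("pics/top2.png")
f=lambda x,n:(lambda u,v:cv2.resize(x[v-25:v+20,u-25:u+25],None,fx=8,fy=8,interpolation=cv2.INTER_CUBIC))(*[int(k) for k in proj(n,cur()[2])[0]])
cv2.imwrite("pics/v2.png",np.hstack([f(a,"scene"),f(b,"top")]))
```

```text
TCP in bay mm [  3.0795 -31.9227  80.7007] F bay [-0.4342  0.7679  0.538 ] rot err deg [ 0.0559 -0.0086  0.0445] open 0.602 t 5.00
t 5.00 pos [ 0.5995 -0.1713  0.1014] F [-0.6329  0.7779  0.2488] open 0.602
turn units [-0.0093  0.0014 -0.0074] | shift(after turn) units [-0.1026  0.69    0.0141] | shift in present axes [-0.1021  0.6901  0.0134]
scene 349.08758029005685 208.12976347078288
top 354.2156307431345 184.4321758995725
```

View pics/v2.png

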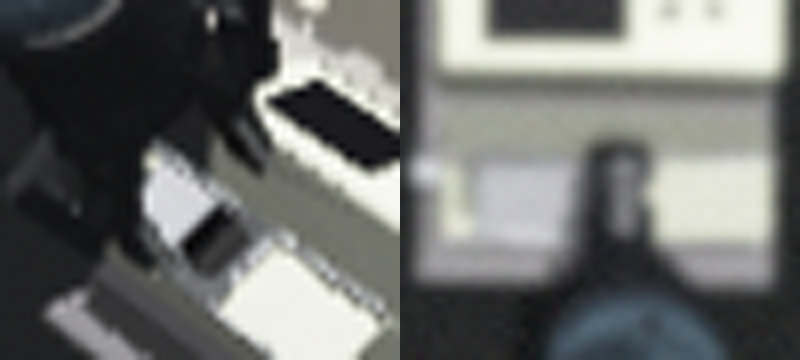

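Call:
step_arm([
  [0, 0, 0, 0, 0.4, 0, 0.6],
  [0, 0, 0, 0, 0.3, 0, 0.6],
  [0, 0, 0, 0, 0, 0, 0.45],
  [0, 0, 0, 0, 0, 0, 0.45],
])

```text
time_s: 5.5
eef_pos: [0.6101, -0.1722, 0.0842]
eef_rot: [-0.681, 0.684, 0.178, 0.189]
wrist_force: [0.6, 0.5, -0.0]
opening: 0.45
```

Run:
```python
from plan import *
inbay()
im,d=ctrl.camera("scene"); cv2.imwrite("pics/scene3.png",im); crop(im,320,380,185,235,12,"pics/v3.png")
```

```text
TCP in bay mm [  3.6135 -32.5932  60.4898] F bay [ 0.5162  0.5037 -0.3371] rot err deg [-0.0168  0.003  -0.0255] open 0.450 t 5.50
```

View pics/v3.png

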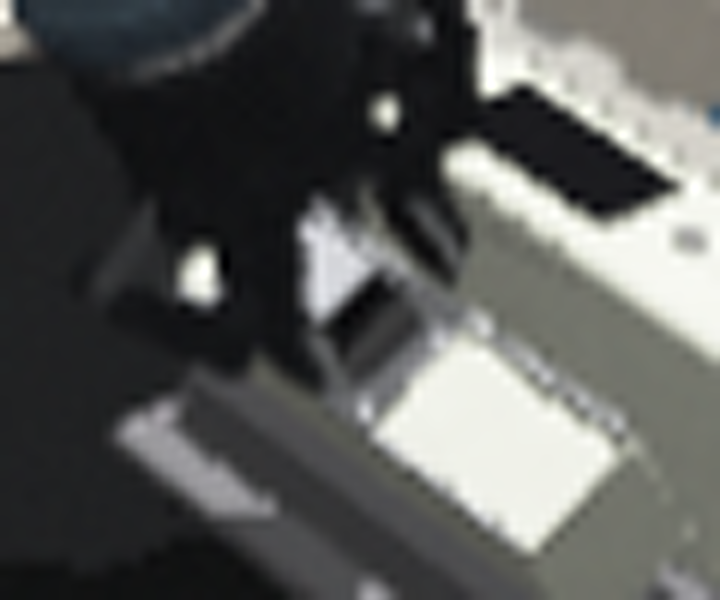

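The fingers straddle the tab: tips at crop (310,395) and (455,280), tab centre near (380,325). I'll close on it and read the lateral force.

Call:
step_arm([
  [0, 0, 0, 0, 0, 0, 0.32],
  [0, 0, 0, 0, 0, 0, 0.2],
  [0, 0, 0, 0, 0, 0, 0.1],
])

```text
time_s: 5.85
eef_pos: [0.6063, -0.1704, 0.0813]
eef_rot: [-0.683, 0.684, 0.176, 0.186]
wrist_force: [-21.3, 0.2, 8.0]
opening: 0.285
```

Run:
```python
from plan import *
inbay()
```

```text
TCP in bay mm [ -1.0879 -30.8838  59.917 ] F bay [-14.4381  -0.1627  17.611 ] rot err deg [ 0.2124 -0.0144  0.3936] open 0.285 t 5.85
```

Call:
step_arm([
  [0, 0, 0, -0.1, -0.05, -0.1, 0.1],
  [0, 0, 0, -0.05, 0, -0.2, 0.1],
  [0, 0, 0, 0, 0, -0.3, 0.1],
  [0, 0, 0, 0, 0, -0.3, 0.1],
  [0, 0, 0, 0, 0, -0.3, 0.1],
  [0, 0, 0, 0, 0, -0.3, 0.1],
  [0, 0, 0, 0, 0, -0.3, 0.1],
  [0, 0, 0, 0, 0, -0.2, 0.1],
  [0, 0, 0, 0, 0, 0, 0.1],
])

```text
time_s: 6.75
eef_pos: [0.6046, -0.2323, 0.0818]
eef_rot: [-0.682, 0.684, 0.177, 0.189]
wrist_force: [14.3, -1.3, -14.3]
opening: 0.281
```

Run:
```python
from plan import *
inbay()
```

```text
TCP in bay mm [ -1.5032 -92.7829  60.6326] F bay [  5.2159  -1.0875 -19.5233] rot err deg [-0.0046  0.1019  0.0094] open 0.281 t 6.75
```

Call:
step_arm([
  [0, 0, 0, 0, 0.03, -0.1, 0.1],
  [0, 0, 0, 0, 0, -0.07, 0.1],
  [0, 0, 0, 0, 0, -0.06, 0.1],
  [0, 0, 0, 0, 0, -0.05, 0.1],
  [0, 0, 0, 0, 0, 0, 0.1],
])

```text
time_s: 7.25
eef_pos: [0.6047, -0.2365, 0.0814]
eef_rot: [0.684, -0.682, -0.178, -0.187]
wrist_force: [5.6, 12.0, 0.4]
opening: 0.285
```

Run:
```python
from plan import *
inbay()
```

```text
TCP in bay mm [ -1.5678 -97.0249  60.2586] F bay [ 4.877  12.1206 -2.3326] rot err deg [0.4049 0.0269 0.073 ] open 0.285 t 7.25
```

Call:
step_arm([
  [0, 0, 0, 0, 0, 0, 0.6],
  [0, 0, 0, 0, 0, 0, 0.6],
  [0, 0, 0, 0, -0.5, 0, 0.6],
  [0, 0, 0, 0, -1, 0, 0.6],
  [0, 0, 0, 0, -1, 0.5, 0.6],
  [0, 0, 0, 0, -1, 1, 0.6],
  [0, 0, 1, 0, -0.3, 1, 0.6],
  [0, 0, 1, 0, 0, 1, 0.6],
  [0, 0, 1, 0, 0, 1, 0.6],
  [0, 0, 1, 0, 0, 1, 0.6],
])

```text
time_s: 8.25
eef_pos: [0.551, -0.0745, 0.1825]
eef_rot: [-0.705, 0.708, 0.031, 0.043]
wrist_force: [0.8, -0.2, 0.4]
opening: 0.6
```

Run:
```python
from plan import *
inbay()
for n in("scene","top"):
    im,d=ctrl.camera(n); cv2.imwrite(f"pics/{n}4.png",im)
a=cv2.imread("pics/scene4.png");b=cv2.imread("pics/top4.png")
cv2.imwrite("pics/v4.png",np.hstack([cv2.resize(a[185:250,325:400],None,fx=5.3,fy=5.3,interpolation=cv2.INTER_CUBIC),cv2.resize(b[140:205,318:393],None,fx=5.3,fy=5.3,interpolation=cv2.INTER_CUBIC)]))
S=np.radians(2.8)
go([.498,.297,.235],toolR_down(S))
```

```text
TCP in bay mm [  0.2553  64.1077 175.9589] F bay [ 0.9174 -0.2106 -0.091 ] rot err deg [-0.1998  0.0483 24.0331] open 0.600 t 8.25
t 8.35 pos [ 0.5525 -0.0721  0.182 ] F [ 0.4983 -0.3935  0.7799] open 0.600
turn units [ 0.0375 -0.5824  1.0078] | shift(after turn) units [-1.2146 -1.7676 12.3788] | shift in present axes [-1.7698 -1.9738 12.2804]
```

View pics/v4.png

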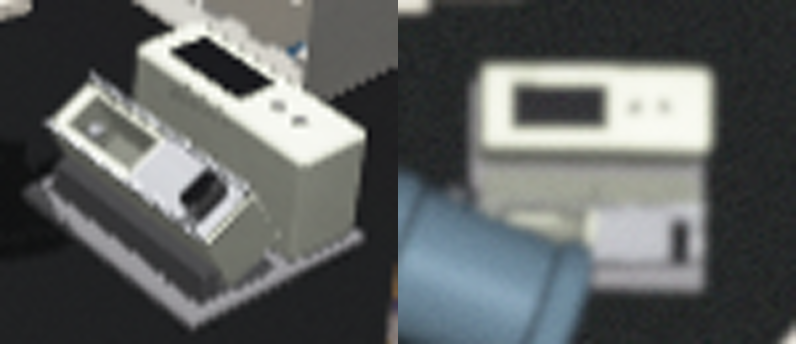

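Call:
step_arm([
  [0, -0.58, 1, -0.1, -0.5, 1, 0.6],
  [0, 0, 0, -0.1, -0.5, 1, 0.6],
  [0, 0, 0, -0.1, -0.4, 1, 0.6],
  [0, 0, 0, -0.1, -0.3, 1, 0.6],
  [0, 0, 0, -0.1, 0, 1, 0.6],
  [0, 0, 0, -0.1, 0, 1, 0.6],
  [0, 0, 0, -0.1, 0, 1, 0.6],
  [0, 0, 0, -0.1, 0, 1, 0.6],
  [0, 0, 0, -0.1, 0, 1, 0.6],
  [0, 0, 0, -0.1, 0, 1, 0.6],
])

```text
time_s: 9.35
eef_pos: [0.5076, 0.2242, 0.2304]
eef_rot: [-0.706, 0.708, 0.016, -0.015]
wrist_force: [0.1, -0.7, 0.1]
opening: 0.6
```

Call:
step_arm([
  [0, 0, 0, -0.1, 0, 1, 0.6],
  [0, 0, 0, 0, 0, 1, 0.6],
  [0, 0, 0, 0, 0, 0, 0.6],
])

```text
time_s: 9.65
eef_pos: [0.5016, 0.2859, 0.2302]
eef_rot: [-0.706, 0.707, 0.017, -0.016]
wrist_force: [-0.7, -0.8, 0.7]
opening: 0.603
```

Run:
```python
from plan import *
S=np.radians(2.8)
go([.498,.297,.145],toolR_down(S))
# mouth check using scene4
a=cv2.imread("pics/scene4.png"); u0,u1,v0,v1,s=325,385,185,245,12
im=cv2.resize(a[v0:v1,u0:u1],None,fx=s,fy=s,interpolation=cv2.INTER_CUBIC)
for e,c in ((0,(0,0,255)),(.005,(0,255,0))):
    V=[bay(-.0012+i*(.013+e),j*(.031+e),.045 if e==0 else .05) for i,j in((-1,1),(-1,-1),(1,-1),(1,1))]
    q=((proj("scene",V)-[u0,v0]+.5)*s).astype(np.int32); cv2.polylines(im,[q],True,c,1)
for k,y in enumerate((.041,-.115)):
    V=[bay(-.0012-.023,y,.0555),bay(-.0012+.023,y,.0555)]
    q=((proj("scene",V)-[u0,v0]+.5)*s).astype(np.int32); cv2.polylines(im,[q],True,(255,0,0),1)
b=((proj("scene",[bay(-.0012,.0255,.021)])-[u0,v0]+.5)*s).astype(int)[0]; cv2.circle(im,tuple(map(int,b)),4,(255,0,255),1)
cv2.imwrite("pics/v5.png",im)
```

```text
t 9.65 pos [0.5016 0.2859 0.2302] F [-0.6652 -0.7541  0.7164] open 0.603
turn units [ 0.0123 -0.0177  0.0129] | shift(after turn) units [-0.1026  2.8398  0.3764] | shift in present axes [-0.1071  2.8392  0.3799]
```

View pics/v5.png

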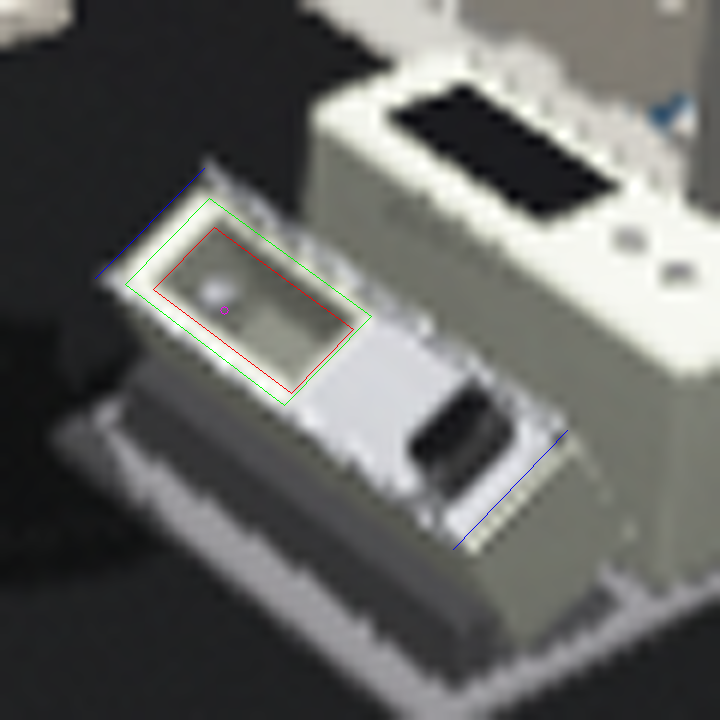

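The shutter is fully open: the tab sits at the right end, crop (460,440), and the pocket and ball show at (215,290). Now to line up over the cartridge.

Call:
step_arm([
  [0, 0, 0, -0.1, 0.7, 0.3, 0.6],
  [0, 0, 0, 0, 0.7, 0.08, 0.6],
  [0, 0, 0, 0, 0.6, 0, 0.6],
  [0, 0, 0, 0, 0.3, 0, 0.6],
  [0, 0, 0, 0, 0, 0, 0.6],
])

```text
time_s: 10.15
eef_pos: [0.4977, 0.2935, 0.1597]
eef_rot: [-0.706, 0.708, 0.015, -0.016]
wrist_force: [0.7, -0.6, 0.4]
opening: 0.6
```

Run:
```python
from plan import *
S=np.radians(2.8)
go([.498,.297,.088],toolR_down(S))
for n in("scene","top"):
    im,d=ctrl.camera(n); cv2.imwrite(f"pics/{n}6.png",im)
a=cv2.imread("pics/scene6.png");b=cv2.imread("pics/top6.png")
cv2.imwrite("pics/v6.png",np.hstack([cv2.resize(a[135:205,225:290],None,fx=6,fy=6,interpolation=cv2.INTER_CUBIC),cv2.resize(b[175:245,205:270],None,fx=6,fy=6,interpolation=cv2.INTER_CUBIC)]))
```

```text
t 10.15 pos [0.4977 0.2935 0.1597] F [ 0.6862 -0.6117  0.4429] open 0.600
turn units [ 0.0369 -0.0528 -0.0219] | shift(after turn) units [0.0142 2.3912 0.1159] | shift in present axes [0.019  2.3907 0.1253]
```

View pics/v6.png

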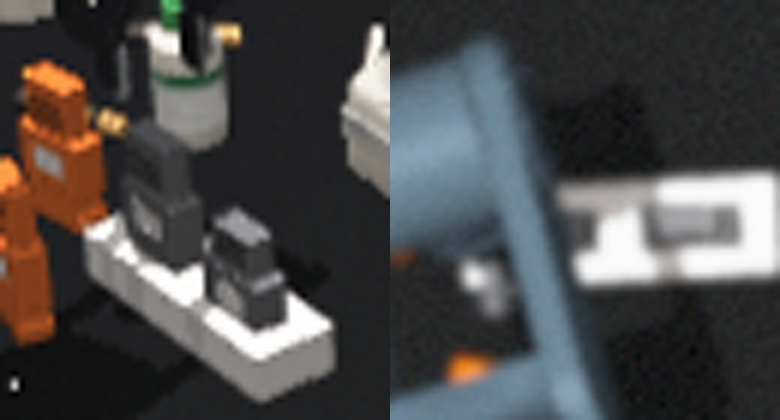

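Call:
step_arm([
  [0, 0, 0, 0, 0.7, 0.08, 0.6],
  [0, 0, 0, 0, 0.7, 0, 0.6],
  [0, 0, 0, 0, 0.6, 0, 0.6],
  [0, 0, 0, 0, 0.35, 0, 0.6],
  [0, 0, 0, 0, 0, 0, 0.6],
])

```text
time_s: 10.75
eef_pos: [0.4977, 0.2968, 0.0899]
eef_rot: [-0.706, 0.708, 0.015, -0.016]
wrist_force: [-0.5, 1.0, 0.6]
opening: 0.599
```

Run:
```python
from plan import *
S=np.radians(2.8)
go([.498,.296,.088],toolR_down(S))
for n in("scene",):
    im,d=ctrl.camera(n); cv2.imwrite(f"pics/{n}7.png",im)
cv2.imwrite("pics/v7.png",cv2.resize(im[140:200,230:290],None,fx=10,fy=10,interpolation=cv2.INTER_CUBIC))
```

```text
t 10.75 pos [0.4977 0.2968 0.0899] F [-0.5422  0.9764  0.5615] open 0.599
turn units [ 0.0345 -0.0426 -0.0146] | shift(after turn) units [ 0.0095  0.0641 -0.0275] | shift in present axes [ 0.0097  0.0642 -0.0272]
```

View pics/v7.png

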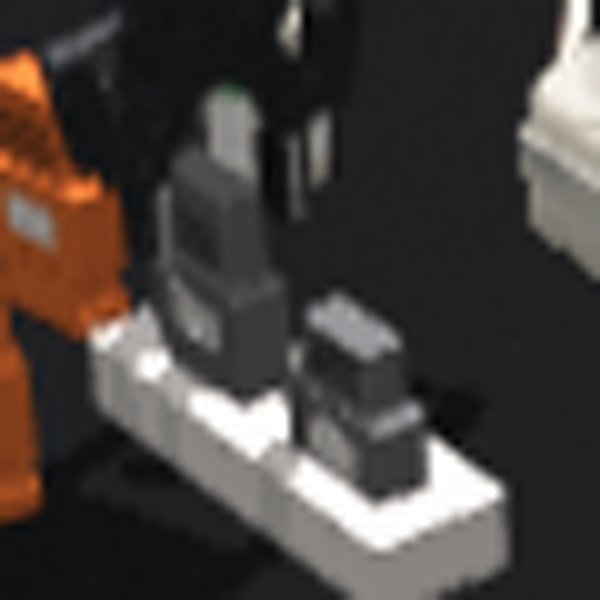

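The fingers straddle the tall cartridge's grip block: right tip at (300,210), left at about (155,240). The short one at (355,380) is clear. Closing.

Call:
step_arm([
  [0, 0, 0, 0, 0, 0, 0.35],
  [0, 0, 0, 0, 0, 0, 0.2],
  [0, 0, 0, 0, 0, 0, 0.05],
  [0, 0, 0, 0, 0, 0, 0.05],
  [0, 0, 0, 0, 0, 0, 0.05],
])

```text
time_s: 11.3
eef_pos: [0.4987, 0.2975, 0.0919]
eef_rot: [-0.706, 0.708, 0.016, -0.015]
wrist_force: [-1.6, -0.6, 5.6]
opening: 0.226
```

Run:
```python
from plan import *
S=np.radians(2.8)
go([.498,.296,.088],toolR_down(S))
```

```text
t 11.30 pos [0.4987 0.2975 0.0919] F [-1.5859 -0.6035  5.6375] open 0.226
turn units [ 0.0248 -0.04    0.0149] | shift(after turn) units [-0.0259  0.1309 -0.0501] | shift in present axes [-0.0259  0.131  -0.0498]
```

Call:
step_arm([
  [0, 0, 0, 0, -0.3, 0, 0.05],
  [0, 0, 0, 0, -0.5, 0, 0.05],
  [0, 0, 0, 0, -0.7, 0, 0.05],
  [0, 0, 0, 0, -0.9, 0, 0.05],
  [0, 0, 0, 0, -0.9, 0, 0.05],
  [0, 0, 0, 0, -0.9, 0, 0.05],
  [0, 0, 0, 0, -0.8, 0, 0.05],
  [0, 0, 0, 0, 0, 0, 0.05],
])

```text
time_s: 12.1
eef_pos: [0.5003, 0.2985, 0.2461]
eef_rot: [-0.707, 0.707, 0.019, -0.013]
wrist_force: [0.5, 0.4, -0.3]
opening: 0.229
```

Run:
```python
from plan import *
o,M,p=cur(); print(p,o['wrist_force'],o['torque'],o['opening'])
for n in("scene",):
    im,d=ctrl.camera(n); cv2.imwrite(f"pics/{n}8.png",im)
cv2.imwrite("pics/v8.png",cv2.resize(im[85:205,200:300],None,fx=5,fy=5,interpolation=cv2.INTER_CUBIC))
BO=np.array([.6377,-.141,.03])+bayR()@[-.0013,0,0]; print(BO)
import plan; plan.BO=BO
go(bay(0,0,.082+.09),toolR_bay())
```

```text
[0.5003 0.2985 0.2461] [ 0.4567  0.3963 -0.3203] [-0.0003 -0.1107 -0.0562] 0.22877986107340811
[ 0.6366 -0.141   0.0293]
t 12.15 pos [0.4993 0.2981 0.2434] F [-0.672  -0.5055 -1.5379] open 0.222
turn units [-0.1361  0.5669 -4.9512] | shift(after turn) units [  0.5939   2.8501 -14.5624] | shift in present axes [  1.0468   2.2017 -14.6491]
```

View pics/v8.png

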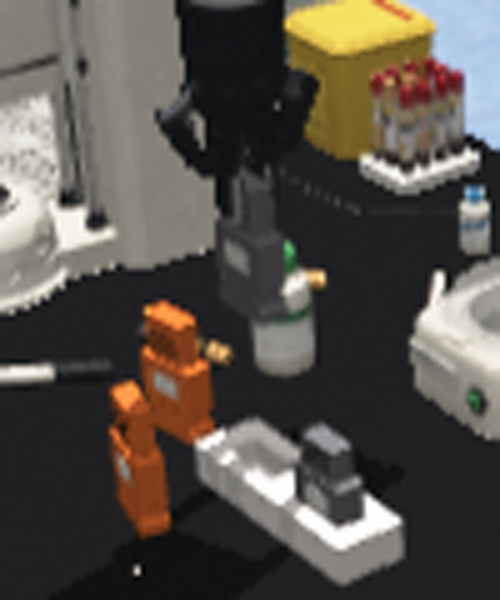

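```bash
sed -i 's/^YAW=.*/YAW=np.radians(-0.9); BO=np.array([.6362,-.141,.03])/' plan.py; grep BO= plan.py
```

```text
YAW=np.radians(-0.9); BO=np.array([.6362,-.141,.03])
```

Call:
step_arm([
  [0, 0.1, -0.5, 0, -0.2, -1, 0.05],
  [0, 0.15, -0.9, 0, -0.2, -1, 0.05],
  [0, 0.15, -0.9, 0, 0, -1, 0.05],
  [0, 0.15, -0.9, 0, 0, -1, 0.05],
  [0, 0, -0.9, 0, 0, -1, 0.05],
  [0, 0, -0.85, 0, 0, -1, 0.05],
  [0, 0, 0, 0, 0, -1, 0.05],
  [0, 0, 0, 0, 0, -1, 0.05],
  [0, 0, 0, 0, 0, -1, 0.05],
  [0, 0, 0, 0, 0, -1, 0.05],
])

```text
time_s: 13.15
eef_pos: [0.4974, -0.003, 0.2502]
eef_rot: [0.685, -0.682, -0.176, -0.185]
wrist_force: [0.3, 0.1, -1.5]
opening: 0.223
```

Run:
```python
from plan import *
inbay(); go(bay(0,0,.082+.075),toolR_bay())
```

```text
TCP in bay mm [-11.9461 135.7687 261.1516] F bay [-0.5151  0.0573 -1.4614] rot err deg [ 0.4454 -0.0062  0.4134] open 0.223 t 13.15
t 13.15 pos [ 0.4974 -0.003   0.2502] F [ 0.2855  0.0529 -1.5232] open 0.223
turn units [-0.0742  0.001  -0.0689] | shift(after turn) units [ 0.3982  3.4717 -4.5256] | shift in present axes [ 0.4226  3.4335 -4.5525]
```

Call:
step_arm([
  [0, 0, 0, 0.1, 0, -1, 0.05],
  [0, 0, 0, 0.1, 0, -1, 0.05],
  [0, 0, 0, 0.1, 0, -1, 0.05],
  [0, 0, 0, 0.1, 0.3, -0.9, 0.05],
  [-0.07, 0, -0.07, 0, 0.7, -0.6, 0.05],
  [0, 0, 0, 0, 0.8, -0.05, 0.05],
  [0, 0, 0, 0, 0.7, 0, 0.05],
  [0, 0, 0, 0, 0.5, 0, 0.05],
  [0, 0, 0, 0, 0, 0, 0.05],
])

```text
time_s: 14.05
eef_pos: [0.5506, -0.1381, 0.175]
eef_rot: [-0.683, 0.684, 0.176, 0.187]
wrist_force: [-0.6, -0.9, -0.6]
opening: 0.224
```

```bash
cat > look.py <<'E'
from plan import *
import sys
k=sys.argv[1]; inbay(); o,M,p=cur(); zc=float(sys.argv[2]) if len(sys.argv)>2 else .082
im,d=ctrl.camera("scene"); cv2.imwrite(f"pics/scene{k}.png",im)
u0,u1,v0,v1,s=325,385,170,235,10
im=cv2.resize(im[v0:v1,u0:u1],None,fx=s,fy=s,interpolation=cv2.INTER_CUBIC)
def C(x,y,z): return p+M@np.array([x,zc-z,y])  # cartridge frame from tool: z up = -tool y
def rect(f,hx,hy,z,c):
    V=[f(i*hx,j*hy,z) for i,j in((-1,1),(-1,-1),(1,-1),(1,1))]
    q=((proj("scene",V)-[u0,v0]+.5)*s).astype(np.int32); cv2.polylines(im,[q],True,c,1)
rect(C,.012,.03,.072,(0,255,255)); rect(C,.012,.03,.004,(0,255,255)); rect(C,.01,.022,.112,(255,255,0))
rect(bay,.013,.031,.045,(0,0,255)); rect(bay,.018,.036,.05,(0,255,0)); rect(bay,.023,.041,.0555,(255,0,0))
cv2.imwrite(f"pics/look{k}.png",im)
E
python3 look.py 9
```

```text
TCP in bay mm [ -1.648    1.5523 168.3324] F bay [-0.8211 -0.8749 -0.2266] rot err deg [0.1791 0.0795 0.2151] open 0.224 t 14.05
```

View pics/look9.png

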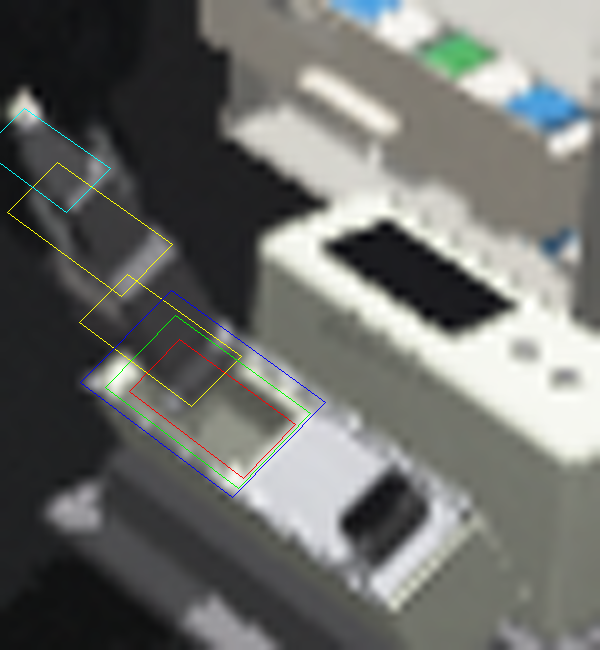

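Run:
```python
from plan import *
inbay(); inbay(); go(bay(0,0,.082+.056),toolR_bay())
```

```text
TCP in bay mm [ -0.5545   1.2747 169.426 ] F bay [-0.7498  0.7505 -0.1356] rot err deg [0.1318 0.0409 0.1189] open 0.223 t 14.10
TCP in bay mm [ -0.5545   1.2747 169.426 ] F bay [-0.7498  0.7505 -0.1356] rot err deg [0.1318 0.0409 0.1189] open 0.223 t 14.10
t 14.10 pos [ 0.551  -0.1384  0.1764] F [-0.5697  0.7596 -0.4924] open 0.223
turn units [-0.022  -0.0068 -0.0198] | shift(after turn) units [ 0.0185  1.0475 -0.0425] | shift in present axes [ 0.0207  1.0474 -0.0449]
```

Call:
step_arm([
  [0, 0, 0, 0.02, 0.4, -0.04, 0.05],
  [0, 0, 0, 0, 0.4, 0, 0.05],
  [0, 0, 0, 0, 0.25, 0, 0.05],
  [0, 0, 0, 0, 0, 0, 0.05],
])

```text
time_s: 14.5
eef_pos: [0.5682, -0.1405, 0.1513]
eef_rot: [-0.682, 0.684, 0.178, 0.189]
wrist_force: [-0.2, 0.8, -0.5]
opening: 0.228
```

```bash
python3 look.py 10
```

```text
TCP in bay mm [  1.7946  -0.5664 139.0207] F bay [-0.4537  0.7792 -0.3306] rot err deg [ 0.0334 -0.0083 -0.0498] open 0.228 t 14.50
```

View pics/look10.png

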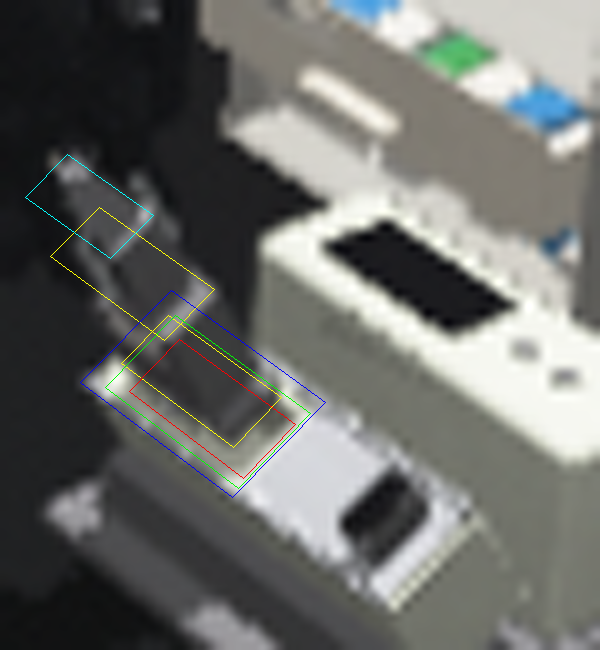

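Call:
step_arm([
  [0, 0, 0, -0.03, 0.2, 0, 0.05],
  [0, 0, 0, 0, 0.15, 0, 0.05],
  [0, 0, 0, 0, 0.1, 0, 0.05],
  [0, 0, 0, 0, 0, 0, 0.05],
])

```text
time_s: 14.95
eef_pos: [0.5745, -0.1408, 0.1392]
eef_rot: [-0.682, 0.684, 0.178, 0.189]
wrist_force: [-0.8, 0.4, -1.3]
opening: 0.223
```

```bash
python3 -c "
from plan import *
inbay()"
```

```text
TCP in bay mm [  1.1793  -0.7274 125.4057] F bay [-1.2987  0.3746 -0.705 ] rot err deg [ 0.0192 -0.004  -0.0726] open 0.223 t 14.95
```

Call:
step_arm([
  [0, 0, 0, 0, 0.15, 0, 0.05],
  [0, 0, 0, 0, 0.15, 0, 0.05],
  [0, 0, 0, 0, 0.1, 0, 0.05],
  [0, 0, 0, 0, 0, 0, 0.05],
])

```text
time_s: 15.35
eef_pos: [0.5804, -0.1404, 0.1284]
eef_rot: [-0.682, 0.684, 0.178, 0.189]
wrist_force: [0.3, 3.7, -1.4]
opening: 0.223
```

```bash
python3 -c "
from plan import *
inbay()"
```

```text
TCP in bay mm [  0.8824  -0.2649 113.1389] F bay [-0.47    3.7256 -1.3888] rot err deg [ 0.0673  0.0042 -0.0395] open 0.223 t 15.35
```

Call:
step_arm([
  [0, 0, 0, 0, 0.15, 0.03, 0.05],
  [0, 0, 0, 0, 0.15, 0, 0.05],
  [0, 0, 0, 0, 0.15, 0, 0.05],
  [0, 0, 0, 0, 0.1, 0, 0.05],
  [0, 0, 0, 0, 0, 0, 0.05],
])

```text
time_s: 15.85
eef_pos: [0.5891, -0.1403, 0.115]
eef_rot: [-0.681, 0.684, 0.178, 0.189]
wrist_force: [-1.0, 4.1, 1.2]
opening: 0.225
```

```bash
python3 -c "
from plan import *
inbay()"
```

```text
TCP in bay mm [ 1.7134 -0.0315 97.1627] F bay [-0.3436  4.0359  1.5845] rot err deg [-0.0043 -0.0142 -0.1184] open 0.225 t 15.85
```

Call:
step_arm([
  [0, 0, 0, -0.02, 0.15, 0, 0.05],
  [0, 0, 0, 0, 0.15, 0, 0.05],
  [0, 0, 0, 0, 0.1, 0, 0.05],
  [0, 0, 0, 0, 0.05, 0, 0.05],
  [0, 0, 0, 0, 0, 0, 0.05],
])

```text
time_s: 16.35
eef_pos: [0.5955, -0.1401, 0.1027]
eef_rot: [-0.681, 0.684, 0.178, 0.189]
wrist_force: [5.8, 4.5, -4.1]
opening: 0.227
```

```bash
python3 look.py 11
```

```text
TCP in bay mm [ 1.0657  0.2785 83.2842] F bay [ 2.9037  4.6221 -6.4368] rot err deg [ 0.0091 -0.0183 -0.1138] open 0.227 t 16.35
```

View pics/look11.png

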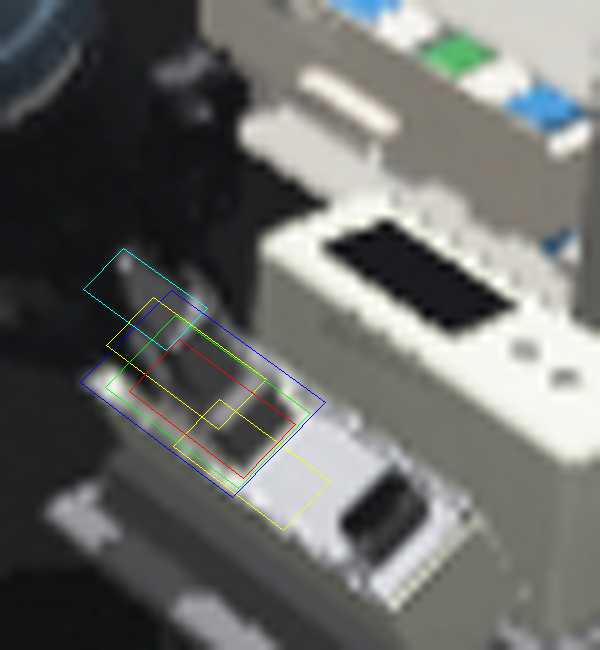

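Call:
step_arm([
  [0, 0, 0, 0, 0.08, 0, 0.05],
  [0, 0, 0, 0, 0.08, 0, 0.05],
  [0, 0, 0, 0, 0.06, 0, 0.05],
  [0, 0, 0, 0, 0, 0, 0.05],
])

```text
time_s: 16.8
eef_pos: [0.5976, -0.1405, 0.1008]
eef_rot: [-0.681, 0.684, 0.18, 0.188]
wrist_force: [-54.3, 8.8, 58.3]
opening: 0.226
```

```bash
python3 -c "
from plan import *
inbay()"
```

```text
TCP in bay mm [ 1.9643 -0.1409 80.663 ] F bay [-18.0057   7.9603  77.7009] rot err deg [ 0.0274 -0.219  -0.1346] open 0.226 t 16.80
```

Axial force has risen sharply to 78 N, so it is on the floor. I'll relax and then release.

Call:
step_arm([
  [0, 0, 0, -0.03, -0.1, 0, 0.05],
  [0, 0, 0, 0, -0.04, 0, 0.05],
  [0, 0, 0, 0, 0, 0, 0.05],
])

```text
time_s: 17.1
eef_pos: [0.5959, -0.1406, 0.1008]
eef_rot: [-0.681, 0.684, 0.179, 0.189]
wrist_force: [0.3, 2.6, 0.2]
opening: 0.225
```

```bash
python3 -c "
from plan import *
inbay()"
```

```text
TCP in bay mm [ 0.4907 -0.2643 81.4229] F bay [0.3354 2.5596 0.0932] rot err deg [-0.0416 -0.016  -0.1502] open 0.225 t 17.10
```

Call:
step_arm([
  [0, 0, 0, 0, 0, 0, 0.4],
  [0, 0, 0, 0, 0, 0, 0.6],
  [0, 0, 0, 0, 0, 0, 0.6],
  [0, 0, 0, 0, -0.5, 0, 0.6],
  [0, 0, 0, 0, -1, 0, 0.6],
  [0, 0, 0, 0, -1, 0, 0.6],
  [0, 0, 0, 0, -1, 0, 0.6],
  [0, 0, 0, 0, -1, 0.5, 0.6],
  [0, 0, 0, 0, -0.5, 1, 0.6],
  [0, 0, 0, 0, 0, 1, 0.6],
])

```text
time_s: 18.1
eef_pos: [0.5223, -0.0651, 0.2335]
eef_rot: [-0.68, 0.685, 0.179, 0.191]
wrist_force: [-0.7, 0.6, -0.3]
opening: 0.598
```

Call:
step_arm([
  [0, 0, 0, 0, 0, 1, 0.6],
  [0, 0, 0, 0, 0, 1, 0.6],
  [0, 0, 0, 0, 0, 1, 0.6],
  [0, 0, 0, 0, 0, 0, 0.6],
])

```text
time_s: 18.5
eef_pos: [0.5227, 0.0287, 0.2303]
eef_rot: [-0.682, 0.684, 0.18, 0.188]
wrist_force: [-0.0, -0.2, 0.1]
opening: 0.604
```

```bash
cat > fin.py <<'E'
from plan import *
inbay()
im,d=ctrl.camera("scene"); cv2.imwrite("pics/sceneF.png",im); t,dt=ctrl.camera("top"); cv2.imwrite("pics/topF.png",t)
K,R,tt=cal("scene")
for b in ctrl.boxes_of("cartridge_mid","scene")[:4]: print(b["p"],R.T@(np.array(b["point"])-tt))
u0,u1,v0,v1,s=325,385,170,235,10
o=cv2.resize(im[v0:v1,u0:u1],None,fx=s,fy=s,interpolation=cv2.INTER_CUBIC)
cv2.imwrite("pics/finraw.png",o.copy())
def rect(hx,hy,z,c):
    V=[bay(i*hx,j*hy,z) for i,j in((-1,1),(-1,-1),(1,-1),(1,1))]
    q=((proj("scene",V)-[u0,v0]+.5)*s).astype(np.int32); cv2.polylines(o,[q],True,c,1)
rect(.012,.03,.072,(0,255,255)); rect(.01,.022,.112,(255,255,0)); rect(.01,.022,.117,(0,0,255))
cv2.imwrite("pics/fin.png",o)
# depth: top face height
P=cloud("scene",d); B=bayR(); Q=(P-BO)@B
m=(abs(Q[...,0])<.008)&(abs(Q[...,1])<.018)&(Q[...,2]>.09)&(Q[...,2]<.15); print("grip top bay z median",np.median(Q[m][:,2]),m.sum())
v,u=map(int,proj("scene",[bay(0,0,.112)])[0][::-1]); print(Q[v-2:v+3,u-2:u+3].reshape(-1,3).mean(0))
E
python3 fin.py
```

```text
TCP in bay mm [ -0.3852 167.9313 231.5663] F bay [ 0.0293 -0.2485  0.1395] rot err deg [ 0.1212 -0.2058 -0.1383] open 0.604 t 18.50
0.72 [ 0.6066 -0.2173  0.0771]
0.55 [0.4846 0.4023 0.0588]
0.52 [0.393  0.3031 0.0644]
0.44 [ 0.587  -0.1566  0.1021]
grip top bay z median 0.11118367708575509 39
[0.0026 0.0126 0.1034]
```

View pics/fin.png

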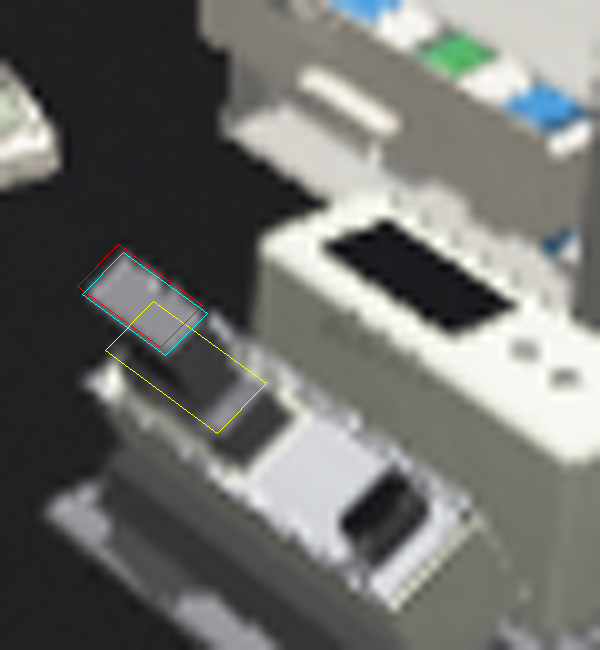

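View pics/sceneF.png

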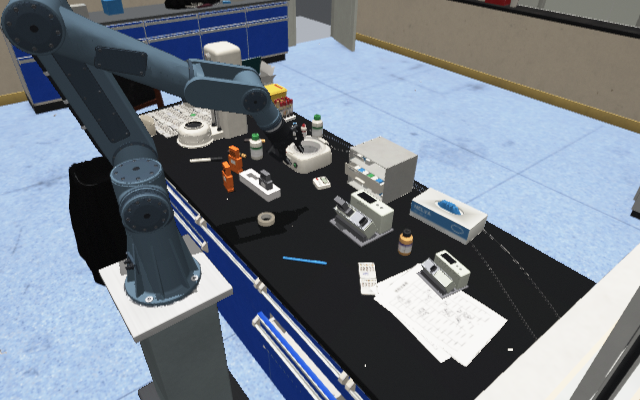

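Run:
```python
from plan import *
print(ctrl.hand_in(), ctrl.get_obs()['time_s'])
```

```text
the job is handed in; nothing more can be done
the job is handed in; nothing more can be done
```

The job is done and handed in, at about 18.6 s on the clock. No verdict was reported.

- **Shutter:** I pinched the tab on the larger reader and slid it right about 66 mm, until it met the stop with 12 N. It was still fully open in the last picture.
- **Cartridge:** I took the tall grey cartridge from the stand's left pocket and pushed it into the bay, past the ball. Near the bottom the tool was pulled in by about 6 N, which I took as the ball snapping into the notch. The cartridge then met the floor. That last push was harder than I meant: 78 N along the pocket, against the 120 N limit. I relaxed it to about 0 N before letting go.
- **Last checks:** The cartridge's top face lines up with the fully home position (112 mm). Depth gave a median of 111 mm, although a smaller patch around the same point averaged 103 mm, probably because it took in side surfaces. The camera check is good to only 1–2 mm, so that it is fully home rests mainly on the forces. The short cartridge is still in the stand, and the arm is clear of everything.

The two cameras disagreed by a few mm at first on how far ahead the parts were. The tab pinch settled this for the reader.

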